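# Charge the milling balls through a spring feed head

## Task

Pick up the blue-handled chute without spilling its four steel milling balls, press its nose gently down on the yellow spring head of the clear receiver so that the green shutter under the opening slides aside, and keep it pressed while you tip the chute until all four balls have run into the receiver. Never bear hard on the spring head. Then stand the empty chute back on its black mat, let go of it, and leave the tube rack, tip box and sample jar where they are.

Things in the scene. Friction and masses are not known exactly. Their poses are not given: they have to be found in the camera images.
- chute_handle (a point): Centre of the chute's blue handle block: 24 mm along the chute, 34 mm across, reaching 22 mm below to 20 mm above this point, which is 80 mm above the chute's feet. x: along the chute towards its open nose; z: up when it stands. The trough's walls top out 35 mm below this point under the handle and 29 mm below it 40 mm ahead. Two black cross feet, 60 mm behind and 40 mm ahead.
- chute_nose (a point): Middle of the lower edge of the chute's open nose, 96 mm ahead (+x) of the handle's centre and 43 mm below it.
- chute: The chute, about 220 g empty: straight aluminium trough 194 mm long, 24 mm wide outside, 18 mm inside, walls 18 mm high, closed at the rear. Origin: midway along, level with the feet's undersides; x to the nose. The floor climbs 0.135 rad towards the nose, so balls stay at the rear while it stands level and roll out once the nose is tipped down by more than that.
- mat_top (a point): Centre of the top of the fixed black rubber mat (250 x 100 x 3 mm, x along its length) on which the chute starts and must stand again, its length along the mat's. The chute starts with its nose towards +x of the mat.
- port: Fixed clear receiver with a yellow spring head. Origin: centre of its underside on the bench, z up. Base 85 x 85 x 8 mm, clear square walls 52 mm outside, up to 98 mm. The head's deck, 60 x 60 mm, is 117 to 133 mm above the bench when untouched: a clamp sets it differently each time and its height is NOT reported, so feel for it. More than 18 N on the head is too hard.
- port_hole (a point): Fixed point on the receiver's axis, 125 mm up (the middle of the deck's possible heights). Here the deck has a 24 x 24 mm hole. A guard 24 mm high stands on the deck round three sides: side walls' inner faces at y = -15 and 15 mm, from x = -30 to 16 mm; end wall's inner face at x = 12 mm. Open to -x: the nose comes in there, pointing to +x, and rests on the deck from x = -30 to -12 mm.
- port_in (a point): Centre of the receiver's inner floor, 8 mm above the bench (44 x 44 mm inside). How the head works: the sprung deck starts to sink at about 3 N, gains 0.5 N per mm and meets a hard stop 9 mm down at about 7.5 N. Sinking drives the green shutter under the hole to +x, out below the end wall; balls pass from about 6 mm down (6 N). Let go, it springs shut.
- ball0_center (a point): Centre of a steel milling ball, 15 mm across, 14 g; starts in the rear of the chute's trough, in single file.
- ball1_center (a point): Centre of a steel milling ball, 15 mm across, 14 g; starts in the rear of the chute's trough, in single file.
- ball2_center (a point): Centre of a steel milling ball, 15 mm across, 14 g; starts in the rear of the chute's trough, in single file.
- ball3_center (a point): Centre of a steel milling ball, 15 mm across, 14 g; starts in the rear of the chute's trough, in single file.
- tube_rack: Bystander: yellow rack, 70 x 160 x 50 mm, with capped tubes up to 70 mm; origin at the centre of its underside.
- tip_box: Bystander: pipette tip box with green top, 88 x 123 x 73 mm; origin at the centre of its underside.
- sample_jar: Bystander: jar with blue cap, 60 mm across, 90 mm high; origin at the centre of its underside.
Mind the look-alikes: they are no part of the job. Several things look just like the chute: the one meant starts farthest from the robot's base.

How it is judged:
On the way, in this order (a step that is already met when the one before it is completed fails the run):
1. the chute, off the mat, bears on the spring head with more than 1.5 N (contact force between chute and port above 1.5 N and height (world z) of chute_handle above 0.13 m), for 0.1 s.
2. all four balls are inside the receiver (horizontal distance between each of ball0_center, ball1_center, ball2_center, ball3_center and port_in below 0.025 m and height (world z) of each of ball0_center, ball1_center, ball2_center, ball3_center below 0.075 m), for 0.2 s.
At the end, for the whole second after the job is handed in: All four balls are inside the receiver; the chute stands upright on its feet on the mat (handle within 50 mm of the mat's centre, its length along the mat's within 0.35 rad, tilt under 0.08 rad), at rest and let go (all of step 2 and horizontal distance between chute_handle and mat_top below 0.05 m and height (world z) of chute_handle between 0.075 and 0.092 m and angle between chute_handle's own z axis and vertical below 0.08 rad and angle between the x axis of chute_handle and the x axis of mat_top, either way round below 0.35 rad and linear speed of chute below 0.02 m/s); the robot touches nothing.
It fails at once if the chute bears on the spring head with more than 18 N (contact force between chute and port above 18 N).
It fails at once if the tube rack is moved more than 15 mm or tipped over (distance of tube_rack from where it was at the start of the episode above 0.015 m or angle between tube_rack's own z axis and vertical above 0.3 rad).
It fails at once if the tip box is moved more than 15 mm or tipped over (distance of tip_box from where it was at the start of the episode above 0.015 m or angle between tip_box's own z axis and vertical above 0.3 rad).
It fails at once if the sample jar is moved more than 15 mm or tipped over (distance of sample_jar from where it was at the start of the episode above 0.015 m or angle between sample_jar's own z axis and vertical above 0.3 rad).
It also fails if it takes over 64 s, if anything falls off the work surface, if the arm or the gripper's body presses on something with over 40 N, if the wrist force passes 120 N, or if a joint passes its speed limit or range.

## Robot

A 7-joint arm with a two-finger parallel gripper is mounted at the origin on the work surface. World frame = base frame: x ahead of the robot, y to its left, z up, the work surface at z = 0. Lengths are in m, angles in rad, forces in N, time in s.
With the tool pointing down it reaches from about 0.4 to 0.85 m from the base axis. Payload 10.4 kg.
Tool frame: the origin (TCP) lies at the very end of the fingers, on their centre line; the grasp point (between the pads) lies 19 mm behind it (manip.grip_point_offset is the distance from the TCP to the grasp point, in m); z points along the fingers, y is the line along which they close (so a half turn about z gives the same grasp; the last joint's range is limited). The gripper opens to 85 mm and grips with 20 to 120 N. Pads are 22 mm wide; open, the fingers measure 114 mm over their backs; the gripper's body (76 mm by 85 mm) begins 54 mm behind the grasp point. The pads swing forward as they close: fully open they stand 13 mm farther back than shut.
Start: joints at [-1.232, 0.332, -0.065, 1.46, 0.022, 1.35, -0.088], TCP at [0.221, 0.585, 0.231] pointing down, gripper open.
Joint ranges: [-2.6, 2.6], [-0.5, 2.12], [-1.47, 1.34], [0.16, 2.42], [-1.27, 4.41], [0.06, 2.06], [-2.6, 2.6]. Speed limits (rad/s): [2.22, 2.22, 2.79, 2.79, 3.14, 3.14, 3.14].

## Interface

Orientations are given as a unit quaternion [x, y, z, w].
In Python, from workcell import manip gives the robot as it stands. The module is installed in compiled form; this text tells all that it offers.
- The arm moves only by the shell command python3 -m inch 'ROWS' [OPENING] [FORCE]. ROWS is JSON, a list of rows, each a list of 2 entries, a list of its own where there are three numbers: the shift along the tool's x, y, z each as a share of 0.08 m, from -1 to 1, then the turn, a rotation vector about the tool's x, y, z each as a share of 45 degrees, from -1 to 1. A call has exactly 10 rows; each row is the pose to reach, as a shift and turn from the pose commanded when the call began, along the tool's axes at that moment; what a row does not reach only later rows make up. A row lasts 1/10 s, in which the tool goes at most 50 mm and 8.59 degrees, less where a joint would pass 70% of its speed; a pose out of reach is approached as far as the arm can. A call with a number of a shift or a turn outside -1 to 1 is refused whole. A call with a gripper value outside its range is refused whole. OPENING is the opening, from 0 (shut) to 1 (fully open), set as the call begins (- or left out, the last holds). The fingers move at their own pace and stop on an object; FORCE is the grip in N (left out, the last holds). Time passes only in rows, so rows that repeat a pose let the fingers close, or fill a call up. It gives the time, the measured TCP pose, the force, the opening and the grip force at its end, in the units of the state.
- manip.get_obs(): the state, without advancing time (a new reading comes with each control period).
- manip.camera(name): name is "scene" or "top"; returns the picture (480x640x3 uint8, red, green, blue); there is no depth.
- manip.camera_params(name): a dict with "fov_y" (degrees; the focal length in pixels is half the picture's height over the tangent of half this angle, whatever the lens; pixels are square), "cx", "cy" (the principal point, pixels), "camera_from_world" (4x4, takes a point from world to camera coordinates). Camera axes: x right, y up, looking along -z (the intrinsics and any distortion apply to the point x, -y, -z); pixel columns grow to the right and rows downward; lengths in m; the calibration is good to about 2 mm. A picture is of the moment at which its call begins. camera_params takes no time and is no camera call.
- manip.hand_in(): hands the job in; it is judged then, once.
The state is a dict: "clock": time; "joint_pos": joint angles; "joint_velocities": joint speeds; "tau": joint torques, N m; "position": TCP position; "ee_rot": TCP orientation; "ft_force": force on the tool from outside, world axes, zero at the start; "torque": the same for the moment, N m; "grip_width": opening from 0.0 (shut) to 1.0 (fully open); "grasp_force": force on a finger pad.
Only numpy, scipy, OpenCV 4.12 (cv2) and the standard library are available. Lean on these libraries where they do the work, as an engineer would, in place of code of your own. Each camera call takes 0.05 s, during which the arm holds its last target. There are 200 camera calls.

## Working session

There is one attempt and no reset: what is moved stays moved. The work goes in short steps, Python scripts to look and compute and a shell command to move; the robot and the scene stay as the last step left them, time stands still between calls to the robot, and variables do not carry over. Pictures are saved under pics/ and viewed, at most 10 in all, crops included, and the job is handed in when it is done.

```bash
mkdir -p pics; ls
python3 - <<'E'
from workcell import manip
import cv2, numpy as np
for n in("scene","top"):
    im=manip.camera(n); cv2.imwrite(f"pics/{n}0.png",im[:,:,::-1]); p=manip.camera_params(n); print(n,{k:(np.round(v,4).tolist() if not isinstance(v,str) else v) for k,v in p.items()})
o=manip.get_obs(); print({k:np.round(v,3).tolist() for k,v in o.items()}, manip.grip_point_offset)
E
```

```text
pics
scene {'fov_y': 53.7005, 'cx': 328.0476, 'cy': 239.4317, 'camera_from_world': [[0.7623, 0.6473, -0.0016, -0.4392], [-0.5473, 0.6458, 0.5323, 0.227], [0.3456, -0.4049, 0.8465, -1.3661], [0.0, 0.0, 0.0, 1.0]]}
top {'fov_y': 52.1514, 'cx': 323.9023, 'cy': 241.1924, 'camera_from_world': [[-0.0063, -0.9999, 0.013, 0.0443], [0.9961, -0.0051, 0.0877, -0.5235], [-0.0877, 0.0135, 0.9961, -0.9951], [0.0, 0.0, 0.0, 1.0]]}
{'clock': 0.1, 'joint_pos': [-1.232, 0.333, -0.065, 1.461, 0.022, 1.35, -0.088], 'joint_velocities': [0.001, 0.001, -0.0, -0.005, -0.0, -0.0, 0.0], 'tau': [0.002, -62.674, 0.049, -39.243, 0.016, 0.007, -0.0], 'position': [0.221, 0.584, 0.231], 'ee_rot': [0.18, 0.984, -0.001, -0.0], 'ft_force': [0.08, 0.216, -0.807], 'torque': [0.078, 0.018, 0.0], 'grasp_force': 0.0, 'grip_width': 1.001} 0.0187
```

View pics/scene0.png

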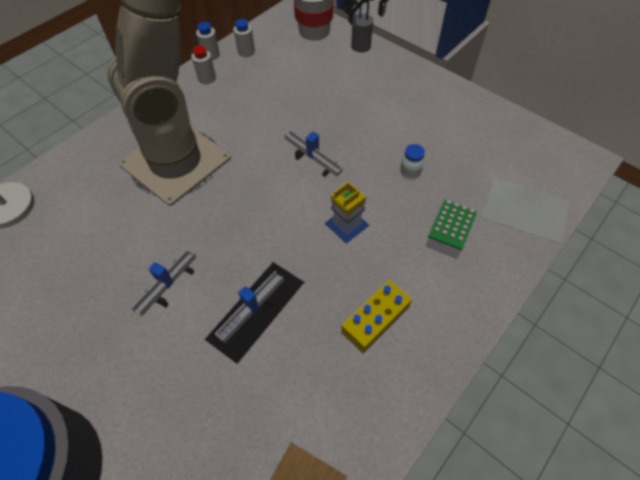

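View pics/top0.png

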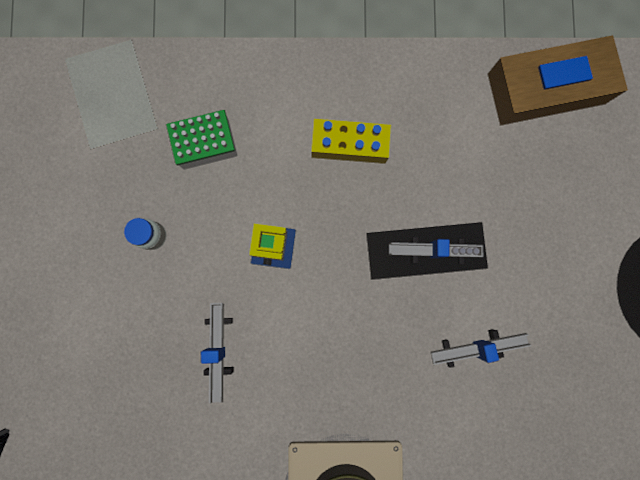

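The top view shows three possible chutes, by handle pixel: (443,247) on the black mat with four balls, (211,356), and (488,351). There is also a blue block on the wood at (566,72). The one on the mat is farthest from the base at (346,480), so it is my choice. The receiver is at (268,242). Next I measure and check in a close crop.

```bash
cat > h.py <<'E'
from workcell import manip
import cv2, numpy as np
from scipy.spatial.transform import Rotation as R
def cam(n):
    p=manip.camera_params(n); M=np.array(p["camera_from_world"]); f=240/np.tan(np.radians(p["fov_y"]/2)); return M,f,p["cx"],p["cy"]
def ray(n,u,v):
    M,f,cx,cy=cam(n); d=M[:3,:3].T@np.array([(u-cx)/f,-(v-cy)/f,-1]); return -M[:3,:3].T@M[:3,3],d
def onz(n,u,v,z):
    c,d=ray(n,u,v); return c+d*(z-c[2])/d[2]
def proj(n,X):
    M,f,cx,cy=cam(n); q=M[:3,:3]@np.array(X)+M[:3,3]; return np.array([cx-f*q[0]/q[2],cy+f*q[1]/q[2]])
def tri(a,b):
    (c1,d1),(c2,d2)=ray("top",*a),ray("scene",*b); s=np.linalg.lstsq(np.c_[d1,-d2],c2-c1,rcond=None)[0]
    return (c1+d1*s[0]+c2+d2*s[1])/2, np.linalg.norm(c1+d1*s[0]-c2-d2*s[1])
def mask(im,lo,hi):
    return cv2.inRange(cv2.cvtColor(im,cv2.COLOR_RGB2HSV),lo,hi)
E
python3 - <<'E'
from h import *
t=cv2.imread("pics/top0.png");s=cv2.imread("pics/scene0.png")
a=cv2.resize(t[215:285,360:495],None,fx=5.8,fy=5.8,interpolation=2)[:300*2,:790]
b=cv2.resize(t[215:275,240:305],None,fx=3,fy=3,interpolation=2); c=cv2.resize(s[175:245,315:380],None,fx=2.6,fy=2.6)
out=np.zeros((600,790,3),np.uint8); 
a=cv2.resize(t[215:285,360:495],(540,280),interpolation=2); out[:280,:540]=a
b=cv2.resize(t[215:275,240:305],(325,300),interpolation=2); out[285:585,:325]=b
c=cv2.resize(s[175:245,315:380],(279,300),interpolation=2); out[285:585,335:614]=c
cv2.imwrite("pics/crop.png",out)
for n,im in(("top",t),("scene",s)):
    im=im[:,:,::-1].copy()
    for nm,lo,hi in(("blue",(105,150,60),(125,255,255)),("yel",(22,150,60),(32,255,255)),("black",(0,0,0),(180,90,32))):
        m=mask(im,lo,hi); k=cv2.connectedComponentsWithStats(m)
        for st,ce in zip(k[2][1:],k[3][1:]):
            if st[4]>60: print(n,nm,st.tolist(),ce.round(1))
    if 1:
        m=mask(im,(0,0,0),(180,90,32)); x0,x1=(355,500) if n=="top" else (195,315); mm=np.zeros_like(m); mm[210:370,x0:x1]=m[210:370,x0:x1]
        if n=="top": mm[290:]=0
        cs=max(cv2.findContours(mm,0,2)[0],key=cv2.contourArea); bx=cv2.boxPoints(cv2.minAreaRect(cs)); print(bx.round(1).tolist()); print([onz(n,*q,.003).round(4).tolist() for q in bx])
E
```

```text
top blue [540, 56, 53, 32, 1160] [565.6  71.8]
top blue [125, 218, 27, 27, 574] [137.9 231. ]
top blue [271, 229, 24, 39, 344] [286.3 251.2]
top blue [437, 239, 13, 18, 218] [442.7 247.4]
top blue [251, 257, 13, 8, 71] [257.1 260.4]
top blue [483, 343, 16, 19, 223] [490.7 352.3]
top blue [201, 350, 18, 13, 229] [209.6 356. ]
top yel [312, 119, 79, 44, 2347] [350.  140.9]
top yel [250, 224, 36, 36, 855] [267.5 241.3]
top black [367, 223, 120, 56, 2744] [430.2 250.7]
top black [617, 239, 23, 98, 1512] [630.4 286.3]
[[366.79998779296875, 232.89999389648438], [482.3999938964844, 221.89999389648438], [486.70001220703125, 267.29998779296875], [371.1000061035156, 278.29998779296875]]
[[0.5426, -0.05, 0.003], [0.565, -0.2971, 0.003], [0.4682, -0.3029, 0.003], [0.4465, -0.0578, 0.003]]
scene blue [235, 19, 12, 11, 103] [241.1  23.8]
scene blue [198, 22, 13, 12, 108] [203.9  27.1]
scene blue [307, 133, 11, 16, 109] [311.7 139.2]
scene blue [406, 145, 18, 15, 226] [414.4 151.9]
scene blue [327, 220, 40, 21, 217] [346.5 230.2]
scene blue [150, 263, 15, 17, 156] [157.4 270.5]
scene blue [239, 287, 18, 23, 214] [247.7 296.6]
scene blue [0, 392, 46, 88, 3423] [ 20. 439.]
scene yel [332, 182, 33, 33, 598] [347.9 198.2]
scene yel [342, 281, 69, 71, 1865] [375.6 316.6]
scene black [342, 0, 26, 22, 196] [350.4   6.8]
scene black [207, 264, 95, 97, 2043] [258.1 316.8]
scene black [57, 404, 44, 76, 1953] [ 81.1 448.8]
[[206.39999389648438, 338.70001220703125], [273.1000061035156, 258.6000061035156], [302.1000061035156, 282.70001220703125], [235.3000030517578, 362.79998779296875]]
[[0.4715, -0.3038, 0.003], [0.4417, -0.0542, 0.003], [0.5422, -0.0575, 0.003], [0.5621, -0.2999, 0.003]]
```

View pics/crop.png

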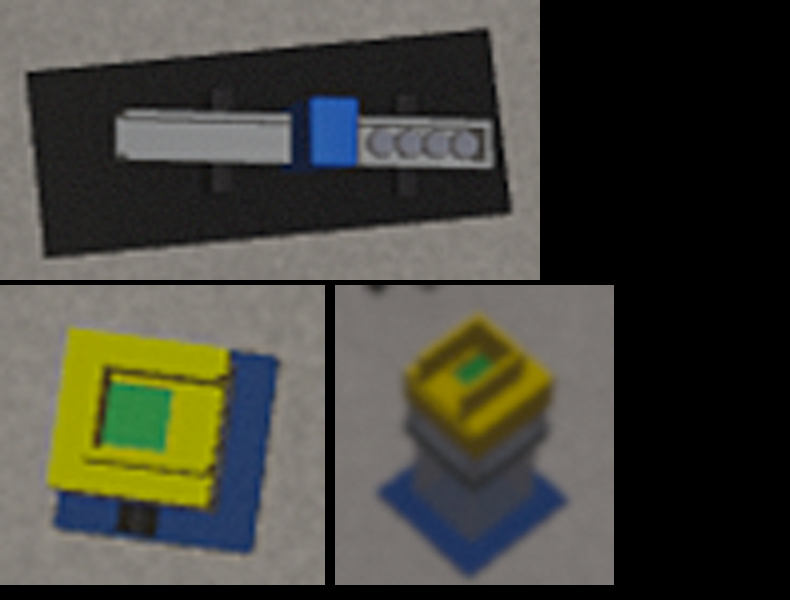

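The crop confirms four balls in the rear (right) of the chute on the mat, with its nose left at about (389,248). The receiver's guard is open to the right (-y world), with its end wall on the left. Now I cast the key pixels.

Run:
```python
from h import *
P=lambda *a:onz(*a).round(4)
print("handle",P("top",443.3,247.8,.103))
n1,n2,r1,r2=P("top",389,242.5,.061),P("top",389,254.2,.061),P("top",483.2,244.5,.035),P("top",483.2,256.8,.035)
print("nose",n1,n2,"rear",r1,r2); d=(n1+n2-r1-r2)/2; print("len",np.linalg.norm(d[:2]),"yaw",np.arctan2(d[1],d[0]),"mid",(n1+n2+r1+r2)/4)
tr,br,bl=P("top",295.6,229.4,.008),P("top",290.4,268.4,.008),P("top",251,264,.008)
print("base top",tr,br,bl,"c",(tr+bl)/2,np.linalg.norm(tr-br),np.linalg.norm(bl-br), "yaw x", np.arctan2(*(bl-br)[1::-1]))
l,r,b=P("scene",325,223.3,.008),P("scene",369.1,225.1,.008),P("scene",346.5,243.3,.008)
print("scene",l,r,b,"c",(l+r)/2, np.linalg.norm(l-b),np.linalg.norm(r-b))
# handle in scene: project predicted
h=P("top",443.3,247.8,.103); print("handle top proj scene",proj("scene",h))
for nm,q in(("a",(68,328)),("b",(230,350)),("c",(212,508)),("d",(48,488))):
    print(nm,P("top",240+q[0]/5,215+(q[1]-285)/5,.149))
```

```text
handle [ 0.5028 -0.1861  0.103 ]
nose [ 0.517  -0.0883  0.061 ] [ 0.4936 -0.0879  0.061 ] rear [ 0.5141 -0.2863  0.035 ] [ 0.4888 -0.2854  0.035 ]
len 0.1977874743253475 yaw 1.5513297595529814 mid [ 0.503375 -0.186975  0.048   ]
base top [0.5503 0.1007 0.008 ] [0.4682 0.1116 0.008 ] [0.4779 0.194  0.008 ] c [0.5141  0.14735 0.008  ] 0.08282040811297661 0.0829689701032862 yaw x 1.4536171696102078
scene [0.4736 0.1085 0.008 ] [0.565  0.1786 0.008 ] [0.5553 0.0972 0.008 ] c [0.5193  0.14355 0.008  ] 0.08247775457661295 0.08197591109588231
handle top proj scene [246.75171794 291.68652472]
a [0.5454 0.1708 0.149 ]
b [0.537  0.1119 0.149 ]
c [0.4796 0.1183 0.149 ]
d [0.4871 0.1776 0.149 ]
```

```bash
python3 -m inch '[[[-0.1,-0.1,0],[0,0,0]],[[-0.2,-0.2,0],[0,0,0]],[[-0.3,-0.3,0],[0,0,0]],[[-0.4,-0.4,0],[0,0,0]],[[-0.5,-0.5,0],[0,0,0]],[[-0.6,-0.6,0],[0,0,0]],[[-0.7,-0.7,0],[0,0,0]],[[-0.8,-0.8,0],[0,0,0]],[[-0.9,-0.9,0],[0,0,0]],[[-1,-1,0],[0,0,0]]]' 1 60
python3 -m inch '[[[-0.1,-0.1,0],[0,0,0]],[[-0.2,-0.2,0],[0,0,0]],[[-0.3,-0.3,0],[0,0,0]],[[-0.4,-0.4,0],[0,0,0]],[[-0.5,-0.5,0],[0,0,0]],[[-0.6,-0.6,0],[0,0,0]],[[-0.7,-0.7,0],[0,0,0]],[[-0.8,-0.8,0],[0,0,0]],[[-0.9,-0.9,0],[0,0,0]],[[-1,-1,0],[0,0,0]]]'
python3 -m inch '[[[-0.1,-0.1,0],[0,0,0]],[[-0.2,-0.2,0],[0,0,0]],[[-0.3,-0.3,0],[0,0,0]],[[-0.4,-0.4,0],[0,0,0]],[[-0.5,-0.5,0],[0,0,0]],[[-0.6,-0.6,0],[0,0,0]],[[-0.7,-0.7,0],[0,0,0]],[[-0.8,-0.8,0],[0,0,0]],[[-0.9,-0.9,0],[0,0,0]],[[-1,-1,0],[0,0,0]]]'
python3 -m inch '[[[-0.1,-0.1,0],[0,0,0]],[[-0.2,-0.2,0],[0,0,0]],[[-0.3,-0.3,0],[0,0,0]],[[-0.4,-0.4,0],[0,0,0]],[[-0.5,-0.5,0],[0,0,0]],[[-0.6,-0.6,0],[0,0,0]],[[-0.7,-0.7,0],[0,0,0]],[[-0.8,-0.8,0],[0,0,0]],[[-0.9,-0.9,0],[0,0,0]],[[-1,-1,0],[0,0,0]]]'
```

```text
clock: 1.1
position: [0.2681, 0.4806, 0.2313]
ee_rot: [0.18, 0.984, 0.0, 0.0]
ft_force: [-0.7, 0.2, 1.5]
grip_width: 1.001
grasp_force: 0.0
clock: 2.1
position: [0.3146, 0.3774, 0.2313]
ee_rot: [0.18, 0.984, 0.0, 0.0]
ft_force: [0.6, -0.6, 0.0]
grip_width: 0.999
grasp_force: 0.0
clock: 3.1
position: [0.3611, 0.2743, 0.2313]
ee_rot: [0.18, 0.984, 0.0, -0.0]
ft_force: [0.1, 0.0, 0.1]
grip_width: 1.001
grasp_force: 0.0
clock: 4.1
position: [0.4076, 0.1712, 0.2313]
ee_rot: [0.18, 0.984, 0.0, -0.0]
ft_force: [-0.2, -0.1, 0.4]
grip_width: 0.995
grasp_force: 0.0
```

```bash
python3 -m inch '[[[-0.1,-0.1,0],[0,0,0]],[[-0.2,-0.2,0],[0,0,0]],[[-0.3,-0.3,0],[0,0,0]],[[-0.4,-0.4,0],[0,0,0]],[[-0.5,-0.5,0],[0,0,0]],[[-0.6,-0.6,0],[0,0,0]],[[-0.7,-0.7,0],[0,0,0]],[[-0.8,-0.8,0],[0,0,0]],[[-0.9,-0.9,0],[0,0,0]],[[-1,-1,0],[0,0,0]]]' | grep pos
python3 -m inch '[[[-0.1,-0.1,0],[0,0,-0.05]],[[-0.2,-0.2,0],[0,0,-0.1]],[[-0.3,-0.3,0],[0,0,-0.15]],[[-0.4,-0.4,0],[0,0,-0.2]],[[-0.5,-0.5,0],[0,0,-0.25]],[[-0.6,-0.6,0],[0,0,-0.3]],[[-0.7,-0.7,0],[0,0,-0.35]],[[-0.8,-0.8,0],[0,0,-0.39]],[[-0.9,-0.9,0],[0,0,-0.43]],[[-1,-1,0],[0,0,-0.433]]]'
cat >> h.py <<'E'
def to(target,yaw=None,pr=True):
    """shift in tool shares to bring TCP to target; yaw of tool y"""
    o=manip.get_obs(); r=R.from_quat(o["ee_rot"]); m=r.as_matrix(); d=m.T@(np.array(target)-o["position"])/.08
    print("shares",d.round(3),"tooly yaw",np.arctan2(m[1,1],m[0,1]).round(4),"pos",np.round(o["position"],4),"z",m[:,2].round(3),"F",np.round(o["ft_force"],2),"q",np.round(o["joint_pos"],2))
E
python3 -c "
from h import *
to([.503,-.1865,.066])"
```

```text
position: [0.4541, 0.068, 0.2313]
clock: 6.1
position: [0.5006, -0.0352, 0.2313]
ee_rot: [0.01, 1.0, -0.0, 0.0]
ft_force: [0.2, -0.0, 0.1]
grip_width: 1.0
grasp_force: 0.0
shares [-0.069 -1.891  2.066] tooly yaw 1.5504 pos [ 0.5006 -0.0352  0.2313] z [ 0. -0. -1.] F [ 0.16 -0.01  0.06] q [-0.57  0.05  0.57  1.81 -0.03  1.3   1.56]
```

```bash
python3 -m inch '[[[0,-0.1,0],[0,0,0]],[[0,-0.2,0],[0,0,0]],[[0,-0.3,0],[0,0,0]],[[0,-0.4,0],[0,0,0]],[[0,-0.5,0],[0,0,0]],[[-0.02,-0.6,0.05],[0,0,0]],[[-0.04,-0.7,0.1],[0,0,0]],[[-0.05,-0.8,0.15],[0,0,0]],[[-0.06,-0.9,0.2],[0,0,0]],[[-0.07,-0.97,0.25],[0,0,0]]]' | grep pos
python3 -m inch '[[[0,-0.1,0.05],[0,0,0]],[[0,-0.2,0.1],[0,0,0]],[[0,-0.3,0.15],[0,0,0]],[[0,-0.4,0.2],[0,0,0]],[[0,-0.5,0.25],[0,0,0]],[[0,-0.6,0.3],[0,0,0]],[[0,-0.7,0.35],[0,0,0]],[[0,-0.8,0.4],[0,0,0]],[[0,-0.88,0.45],[0,0,0]],[[0,-0.92,0.5],[0,0,0]]]'
python3 - <<'E'
from h import *
to([.503,-.1865,.068])
t=manip.camera("top");s=manip.camera("scene")
out=np.zeros((600,800,3),np.uint8)
out[:,:400]=cv2.resize(t[190:340,360:460],(400,600));out[:,400:]=cv2.resize(s[200:365,200:310],(400,600))
cv2.imwrite("pics/pre.png",out[:,:,::-1])
E
```

```text
position: [0.5041, -0.1129, 0.2108]
clock: 8.1
position: [0.5025, -0.1864, 0.171]
ee_rot: [0.011, 1.0, -0.0, 0.0]
ft_force: [-0.8, -0.1, -0.1]
grip_width: 1.001
grasp_force: 0.0
shares [-7.000e-03 -1.000e-03  1.287e+00] tooly yaw 1.5483 pos [ 0.5025 -0.1864  0.171 ] z [ 0. -0. -1.] F [-0.76 -0.1  -0.08] q [-0.35  0.2   0.7   1.81 -0.14  1.18  1.94]
```

View pics/pre.png

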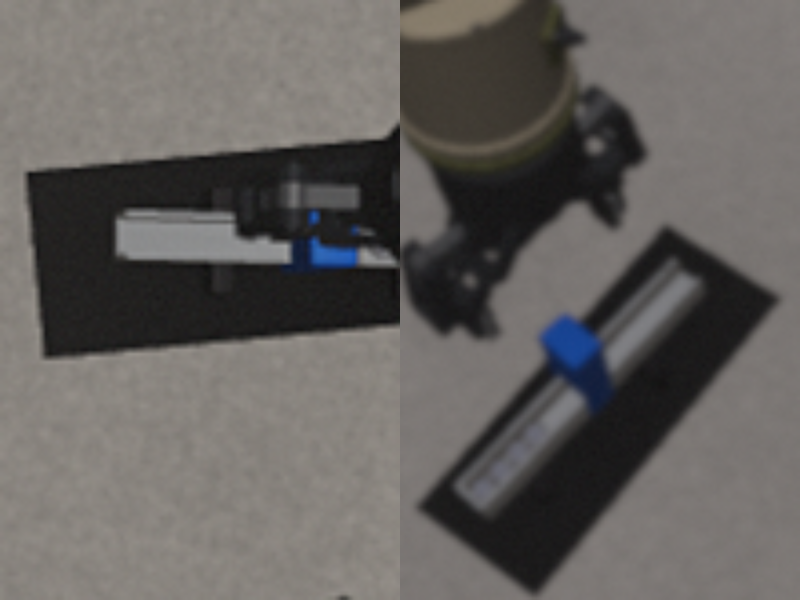

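The view shows the open fingers fore and aft of the blue handle (about (440,247) in the top view), aligned with the trough. I descend and close.

```bash
python3 -m inch '[[[0,0,0.1],[0,0,0]],[[0,0,0.2],[0,0,0]],[[0,0,0.3],[0,0,0]],[[0,0,0.4],[0,0,0]],[[0,0,0.5],[0,0,0]],[[0,0,0.6],[0,0,0]],[[0,0,0.7],[0,0,0]],[[0,0,0.8],[0,0,0]],[[0,0,0.9],[0,0,0]],[[0,0,1],[0,0,0]]]' | grep -E "pos|ft"
python3 -m inch '[[[0,0,0.05],[0,0,0]],[[0,0,0.1],[0,0,0]],[[0,0,0.15],[0,0,0]],[[0,0,0.2],[0,0,0]],[[0,0,0.24],[0,0,0]],[[0,0,0.27],[0,0,0]],[[0,0,0.285],[0,0,0]],[[0,0,0.285],[0,0,0]],[[0,0,0.285],[0,0,0]],[[0,0,0.285],[0,0,0]]]' | grep -E "pos|ft"
python3 -m inch '[[[0,0,0],[0,0,0]],[[0,0,0],[0,0,0]],[[0,0,0],[0,0,0]],[[0,0,0],[0,0,0]],[[0,0,0],[0,0,0]],[[0,0,0],[0,0,0]],[[0,0,0],[0,0,0]],[[0,0,0],[0,0,0]],[[0,0,0],[0,0,0]],[[0,0,0],[0,0,0]]]' 0 100
```

```text
position: [0.5026, -0.1855, 0.0906]
ft_force: [0.5, -0.3, 0.6]
position: [0.5027, -0.1856, 0.0686]
ft_force: [-0.4, -0.5, 0.3]
clock: 11.2
position: [0.5027, -0.1857, 0.0687]
ee_rot: [0.011, 1.0, -0.0, 0.0]
ft_force: [-0.7, -0.9, 5.2]
grip_width: 0.27
grasp_force: 98.4
```

```bash
python3 -m inch '[[[0,0,-0.03],[0,0,0]],[[0,0,-0.09],[0,0,0]],[[0,0,-0.18],[0,0,0]],[[0,0,-0.3],[0,0,0]],[[0,0,-0.44],[0,0,0]],[[0,0,-0.58],[0,0,0]],[[0,0,-0.71],[0,0,0]],[[0,0,-0.82],[0,0,0]],[[0,0,-0.91],[0,0,0]],[[0,0,-0.96],[0,0,0]]]' | grep -E "pos|ft|gr"
python3 -m inch '[[[0,0.03,-0.03],[0,0,0]],[[0,0.09,-0.1],[0,0,0]],[[0,0.18,-0.2],[0,0,0.01]],[[0,0.3,-0.3],[0,0,0.03]],[[0,0.44,-0.4],[0,0,0.05]],[[0,0.58,-0.5],[0,0,0.07]],[[0,0.71,-0.58],[0,0,0.09]],[[0,0.82,-0.64],[0,0,0.11]],[[0,0.91,-0.68],[0,0,0.12]],[[0,0.96,-0.7],[0,0,0.127]]]' | grep -E "pos|ft|gr"
python3 -c "
from h import *
to([.5003,.0358,.22])"
```

```text
position: [0.5028, -0.1856, 0.146]
ft_force: [-1.0, 0.2, -2.7]
grip_width: 0.269
grasp_force: 98.2
position: [0.5043, -0.1079, 0.2015]
ft_force: [0.3, 0.3, -2.2]
grip_width: 0.267
grasp_force: 98.2
shares [ 0.266  1.777 -0.231] tooly yaw 1.45 pos [ 0.5043 -0.1079  0.2015] z [ 0.  0. -1.] F [ 0.33  0.32 -2.23] q [-0.49  0.11  0.66  1.82 -0.07  1.24  1.64]
```

```bash
python3 -m inch '[[[0.01,0.03,0],[0,0,0]],[[0.03,0.1,0],[0,0,0]],[[0.05,0.2,0],[0,0,0]],[[0.08,0.32,0],[0,0,0]],[[0.12,0.45,0],[0,0,0]],[[0.16,0.58,0],[0,0,0]],[[0.2,0.71,0],[0,0,0]],[[0.23,0.82,0],[0,0,0]],[[0.26,0.91,0],[0,0,0]],[[0.266,0.96,0],[0,0,0]]]' | grep -E "pos|ft|gr"
python3 -m inch '[[[0,0.03,0],[0,0,0]],[[0,0.1,0],[0,0,0]],[[0,0.18,0],[0,0,0]],[[0,0.26,0],[0,0,0]],[[0,0.32,0],[0,0,0]],[[0,0.36,0],[0,0,0]],[[0,0.38,0],[0,0,0]],[[0,0.38,0],[0,0,0]],[[0,0.38,0],[0,0,0]],[[0,0.38,0],[0,0,0]]]' | grep -E "pos|ft|gr"
python3 - <<'E'
from h import *
to([.5003,.0358,.2015])
t=manip.camera("top");s=manip.camera("scene")
cv2.imwrite("pics/t2.png",t[:,:,::-1]);cv2.imwrite("pics/s2.png",s[:,:,::-1])
out=np.zeros((600,800,3),np.uint8)
out[:,:400]=cv2.resize(t[200:290,240:300],(400,600),interpolation=2);out[:,400:]=cv2.resize(s[170:260,300:360],(400,600),interpolation=2)
cv2.imwrite("pics/near.png",out[:,:,::-1])
E
```

```text
position: [0.4923, -0.0291, 0.2013]
ft_force: [0.7, 0.1, -2.8]
grip_width: 0.273
grasp_force: 98.2
position: [0.4961, -0.0, 0.2013]
ft_force: [-0.4, 0.6, -3.0]
grip_width: 0.265
grasp_force: 98.2
shares [ 0.002  0.451 -0.002] tooly yaw 1.4489 pos [ 0.4961 -0.      0.2013] z [ 0.  0. -1.] F [-0.41  0.56 -2.95] q [-0.62  0.06  0.56  1.86 -0.03  1.23  1.39]
```

View pics/near.png

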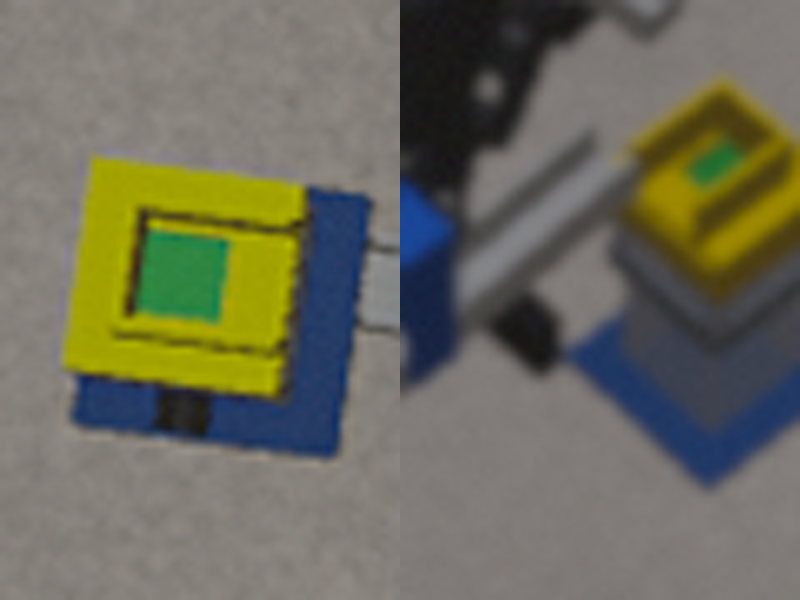

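Run:
```python
from h import *
print("cam",ray("top",0,0)[0].round(3),ray("scene",0,0)[0].round(3))
T=lambda a,b:(240+a/6.667,200+b/6.667)
S=lambda a,b:(300+(a-400)/6.667,170+b/6.667)
for z in(.117,.125,.133):
    print(z,"hole top",onz("top",*T(181,275),z).round(4),"hole scene",onz("scene",*S(716,163),z).round(4))
for nm,q in(("holeTL",(140,230)),("TR",(228,238)),("BR",(220,322)),("BL",(135,312))): print(nm,onz("top",*T(*q),.125).round(4))
for z in(.141,.149,.157): print(z,[onz("top",*T(*q),z).round(4).tolist() for q in((145,210),(305,222),(110,333),(290,352))])
print("nose corners",[onz("top",*T(*q),.19).round(4).tolist() for q in((370,250),(358,328))])
print("pred nose tip",np.array([.4961,0])+.096*np.array([np.cos(1.449),np.sin(1.449)]))
hsv=cv2.cvtColor(cv2.imread("pics/t2.png")[200:290,240:300],cv2.COLOR_BGR2HSV)
m=cv2.inRange(hsv,(50,80,40),(90,255,255)); c=max(cv2.findContours(m,0,2)[0],key=cv2.contourArea); r=cv2.minAreaRect(c); print(r, np.array(r[0])+[240,200], onz("top",r[0][0]+240.,r[0][1]+200.,.125))
hs=cv2.cvtColor(cv2.imread("pics/s2.png")[170:260,320:380],cv2.COLOR_BGR2HSV)
m=cv2.inRange(hs,(50,80,40),(90,255,255)); c=max(cv2.findContours(m,0,2)[0],key=cv2.contourArea); r2=cv2.minAreaRect(c); print(r2); 
print(tri((r[0][0]+240,r[0][1]+200),(r2[0][0]+320,r2[0][1]+170)))
```

```text
cam [0.434 0.055 1.036] [ 0.931 -0.415  1.035]
0.117 hole top [0.5159 0.1493 0.117 ] hole scene [0.5087 0.1525 0.117 ]
0.125 hole top [0.5152 0.1485 0.125 ] hole scene [0.5124 0.1476 0.125 ]
0.133 hole top [0.5144 0.1477 0.133 ] hole scene [0.5161 0.1426 0.133 ]
holeTL [0.5278 0.16   0.125 ]
TR [0.5255 0.1354 0.125 ]
BR [0.5019 0.1376 0.125 ]
BL [0.5048 0.1613 0.125 ]
0.141 [[0.5317, 0.1568, 0.141], [0.5282, 0.1128, 0.141], [0.4979, 0.1662, 0.141], [0.4924, 0.1169, 0.141]]
0.149 [[0.5309, 0.1559, 0.149], [0.5274, 0.1123, 0.149], [0.4973, 0.1652, 0.149], [0.4919, 0.1164, 0.149]]
0.157 [[0.53, 0.155, 0.157], [0.5265, 0.1118, 0.157], [0.4967, 0.1642, 0.157], [0.4914, 0.1158, 0.157]]
nose corners [[0.5157, 0.0928, 0.19], [0.4954, 0.0959, 0.19]]
pred nose tip [0.50776356 0.09528883]
((26.729999542236328, 40.88999557495117), (12.445079803466797, 12.0208158493042), 8.130102157592773) [266.72999954 240.88999557] [0.51582354 0.14925501 0.125     ]
((27.000001907348633, 24.0), (2.8284268379211426, 5.656853675842285), 45.0)
(array([0.51397695, 0.14724805, 0.12902269]), np.float64(0.004316926127321382))
```

The crop shows the nose end at top-view px (295,243), heading for the guard mouth; the green hole is at (267,241). The lateral error is about 1–3 mm. I move over the head and look again.

```bash
python3 -m inch '[[[0,0.03,0],[0,0,0]],[[0,0.1,0],[0,0,0]],[[0,0.18,0],[0,0,0]],[[-0.005,0.26,0],[0,0,0]],[[-0.01,0.34,0],[0,0,0]],[[-0.015,0.4,0],[0,0,0]],[[-0.02,0.44,0],[0,0,0]],[[-0.02,0.46,0],[0,0,0]],[[-0.02,0.46,0],[0,0,0]],[[-0.02,0.46,0],[0,0,0]]]' | grep -E "pos|ft|gr"
python3 - <<'E'
from h import *
to([.5003,.0358,.2015])
t=manip.camera("top");s=manip.camera("scene")
cv2.imwrite("pics/t3.png",t[:,:,::-1]);cv2.imwrite("pics/s3.png",s[:,:,::-1])
out=np.zeros((500,800,3),np.uint8)
out[:,:500]=cv2.resize(t[217:267,245:295],(500,500),interpolation=2);out[:,500:]=cv2.resize(s[170:220,325:355],(300,500),interpolation=2)
cv2.imwrite("pics/near2.png",out[:,:,::-1])
E
```

```text
position: [0.5021, 0.0363, 0.2013]
ft_force: [-0.2, 0.3, -2.9]
grip_width: 0.27
grasp_force: 98.2
shares [ 0.022 -0.009 -0.002] tooly yaw 1.449 pos [0.5021 0.0363 0.2013] z [ 0.  0. -1.] F [-0.24  0.27 -2.93] q [-0.66  0.07  0.53  1.84 -0.04  1.23  1.33]
```

View pics/near2.png

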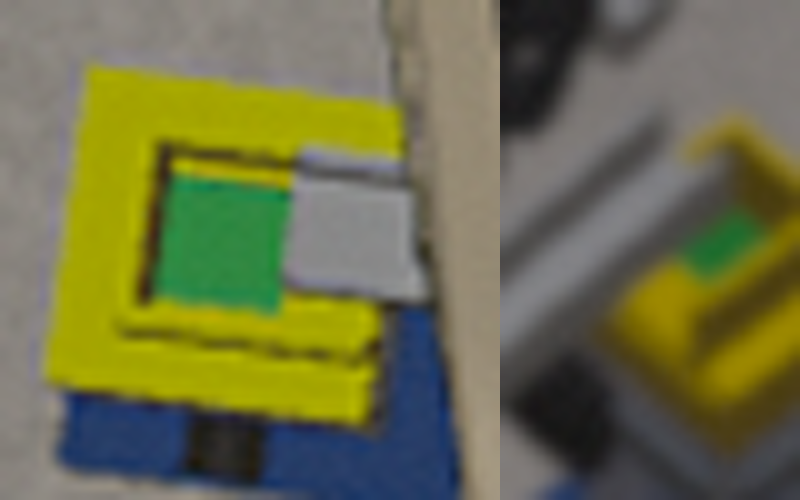

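Run:
```python
from h import *
y=1.449;ax=np.array([np.cos(y),np.sin(y)]);n=np.array([-np.sin(y),np.cos(y)])
o=np.array([.5021,.0363])
def L(nm,q,z):
    p=onz("top",245+q[0]/10,217+q[1]/10,z)[:2]-o; print(nm,"along %.1f lat %.1f"%(p@ax*1e3,p@n*1e3))
L("noseA",(302,147),.191);L("noseB",(287,290),.173);L("noseB",(287,290),.191)
for d in(.121,.129):
    for nm,q in(("hTL",(172,178)),("hTR",(292,188)),("hBR",(279,312)),("hBL",(155,300))): L(nm,q,d)
    for nm,q in(("upw topedge",(170,145)),("upw topedge",(300,153)),("loww top edge",(120,328)),("low",(365,355)),("outTL",(88,66)),("outTR",(403,105)),("outBR",(365,425)),("outBL",(46,382)),):L(nm,q,d+.024)
    for nm,q in(("upw bot",(170,160)),("endwall bot",(160,240)),("endtop",(147,240))):L(nm,q,d)
```

```text
noseA along 93.8 lat -12.4
noseB along 95.0 lat 11.3
noseB along 93.3 lat 12.5
hTL along 124.1 lat -10.6
hTR along 101.6 lat -11.3
hBR along 101.1 lat 12.1
hBL along 124.3 lat 12.5
upw topedge along 122.2 lat -14.4
upw topedge along 98.5 lat -15.8
loww top edge along 127.0 lat 19.8
low along 82.2 lat 19.5
outTL along 138.9 lat -27.1
outTR along 80.9 lat -26.7
outBR along 80.6 lat 32.2
outBL along 139.1 lat 31.1
upw bot along 124.9 lat -13.9
endwall bot along 124.8 lat 1.2
endtop along 127.3 lat 1.5
hTL along 123.1 lat -9.9
hTR along 100.8 lat -10.6
hBR along 100.3 lat 12.6
hBL along 123.4 lat 13.0
upw topedge along 121.2 lat -13.7
upw topedge along 97.7 lat -15.0
loww top edge along 126.0 lat 20.3
low along 81.6 lat 20.0
outTL along 137.8 lat -26.2
outTR along 80.3 lat -25.8
outBR along 80.0 lat 32.5
outBL along 138.0 lat 31.5
upw bot along 123.9 lat -13.2
endwall bot along 123.8 lat 1.8
endtop along 126.2 lat 2.1
```

Nose lateral is about -0.3 mm and hole centre about +1.5 mm. I correct, pre-tilt 0.09 rad (balls still held), then lower to just above the possible deck heights.

```bash
python3 -m inch '[[[0,0.005,-0.01],[0.01,0,0]],[[0,0.015,-0.025],[0.025,0,0]],[[0.005,0.025,-0.04],[0.043,0,0]],[[0.01,0.035,-0.06],[0.065,0,0]],[[0.015,0.045,-0.08],[0.085,0,0]],[[0.018,0.055,-0.095],[0.1,0,0]],[[0.018,0.062,-0.103],[0.11,0,0]],[[0.018,0.067,-0.107],[0.115,0,0]],[[0.018,0.067,-0.107],[0.115,0,0]],[[0.018,0.067,-0.107],[0.115,0,0]]]' | grep -E "pos|ft"
python3 -m inch '[[[0,0.002,0.02],[0,0,0]],[[0,0.007,0.07],[0,0,0]],[[0,0.014,0.15],[0,0,0]],[[0,0.021,0.23],[0,0,0]],[[0,0.027,0.3],[0,0,0]],[[0,0.032,0.36],[0,0,0]],[[0,0.036,0.4],[0,0,0]],[[0,0.039,0.43],[0,0,0]],[[0,0.04,0.44],[0,0,0]],[[0,0.04,0.44],[0,0,0]]]' | grep -E "pos|ft"
cat >> h.py <<'E'
def nose():
    o=manip.get_obs(); m=R.from_quat(o["ee_rot"]).as_matrix(); p=np.array(o["position"])
    N=p+m@[0,.096,.0287]; t=np.arcsin(-m[2,1])
    print("t",round(float(o["clock"]),2),"nose",N.round(4),"tilt",round(t,4),"F",np.round(o["ft_force"],2),"tau",np.round(o["torque"],2),"grip",np.round(o["grip_width"],3))
    return N,t,m
E
python3 -c "
from h import *
nose();to([.5,.04,.2])"
```

```text
position: [0.5013, 0.0419, 0.2098]
ft_force: [-0.0, 1.0, -3.2]
position: [0.5014, 0.0421, 0.1745]
ft_force: [-0.6, -0.2, -3.0]
t 18.4 nose [0.5127 0.1345 0.1373] tilt 0.0902 F [-0.56 -0.19 -2.99] tau [0.22 0.03 0.02] grip 0.265
shares [ 0.014 -0.057 -0.314] tooly yaw 1.4494 pos [0.5014 0.0421 0.1745] z [-0.011 -0.089 -0.996] F [-0.56 -0.19 -2.99] q [-0.7   0.12  0.5   1.86  0.03  1.2   1.24]
```

```bash
python3 -m inch '[[[0,0.001,0.01],[0,0,0]],[[0,0.002,0.02],[0,0,0]],[[0,0.003,0.03],[0,0,0]],[[0,0.004,0.04],[0,0,0]],[[0,0.0045,0.05],[0,0,0]],[[0,0.0045,0.05],[0,0,0]],[[0,0.0045,0.05],[0,0,0]],[[0,0.0045,0.05],[0,0,0]],[[0,0.0045,0.05],[0,0,0]],[[0,0.0045,0.05],[0,0,0]]]' | grep -E "pos|ft"
python3 -c "
from h import *
nose()"
```

```text
position: [0.5014, 0.0421, 0.1705]
ft_force: [0.2, -0.3, -2.4]
t 19.4 nose [0.5127 0.1344 0.1333] tilt 0.0902 F [ 0.16 -0.27 -2.37] tau [ 0.17 -0.04  0.  ] grip 0.264
```

```bash
python3 -m inch '[[[0,0.001,0.01],[0,0,0]],[[0,0.002,0.02],[0,0,0]],[[0,0.003,0.03],[0,0,0]],[[0,0.004,0.04],[0,0,0]],[[0,0.0045,0.05],[0,0,0]],[[0,0.0045,0.05],[0,0,0]],[[0,0.0045,0.05],[0,0,0]],[[0,0.0045,0.05],[0,0,0]],[[0,0.0045,0.05],[0,0,0]],[[0,0.0045,0.05],[0,0,0]]]' | grep -E "pos|ft"
python3 -c "
from h import *
nose()"
```

```text
position: [0.5014, 0.0421, 0.1665]
ft_force: [0.3, 0.4, -3.2]
t 20.4 nose [0.5126 0.1344 0.1293] tilt 0.0902 F [ 0.31  0.41 -3.24] tau [ 0.16 -0.06 -0.02] grip 0.269
```

```bash
python3 -m inch '[[[0,0.001,0.01],[0,0,0]],[[0,0.002,0.02],[0,0,0]],[[0,0.003,0.03],[0,0,0]],[[0,0.004,0.04],[0,0,0]],[[0,0.0045,0.05],[0,0,0]],[[0,0.0045,0.05],[0,0,0]],[[0,0.0045,0.05],[0,0,0]],[[0,0.0045,0.05],[0,0,0]],[[0,0.0045,0.05],[0,0,0]],[[0,0.0045,0.05],[0,0,0]]]' | grep -E "pos|ft"
python3 -c "
from h import *
nose()"
```

```text
position: [0.5014, 0.042, 0.1625]
ft_force: [-1.3, -1.0, 1.9]
t 21.4 nose [0.5127 0.1344 0.1253] tilt 0.0902 F [-1.28 -1.03  1.9 ] tau [ 0.13  0.07 -0.01] grip 0.268
```

```bash
python3 -m inch '[[[0,0.001,0.01],[0,0,0]],[[0,0.002,0.02],[0,0,0]],[[0,0.002,0.025],[0,0,0]],[[0,0.002,0.025],[0,0,0]],[[0,0.002,0.025],[0,0,0]],[[0,0.002,0.025],[0,0,0]],[[0,0.002,0.025],[0,0,0]],[[0,0.002,0.025],[0,0,0]],[[0,0.002,0.025],[0,0,0]],[[0,0.002,0.025],[0,0,0]]]' | grep -E "pos|ft"
python3 - <<'E'
from h import *
F=[]
for i in range(3): 
    s=manip.camera("top" if i else "scene"); N=nose()
    cv2.imwrite(f"pics/p{i}.png",s[:,:,::-1])
s=cv2.imread("pics/p0.png");t=cv2.imread("pics/p1.png")
out=np.zeros((500,800,3),np.uint8)
out[:,:500]=cv2.resize(t[217:267,245:295],(500,500),interpolation=2);out[:,500:]=cv2.resize(s[170:220,325:355],(300,500),interpolation=2)
cv2.imwrite("pics/press.png",out)
E
```

```text
position: [0.5014, 0.042, 0.1605]
ft_force: [-0.4, -2.2, 2.4]
t 22.45 nose [0.5126 0.1344 0.1232] tilt 0.0903 F [ 0.08 -2.57  1.48] tau [ 0.05  0.04 -0.02] grip 0.27
t 22.5 nose [0.5127 0.1344 0.1232] tilt 0.0902 F [ 0.5  -2.13  2.43] tau [ 0.04 -0.   -0.04] grip 0.269
t 22.55 nose [0.5126 0.1344 0.1232] tilt 0.0902 F [-0.7  -0.71  2.8 ] tau [ 0.04 -0.03 -0.02] grip 0.267
```

View pics/press.png

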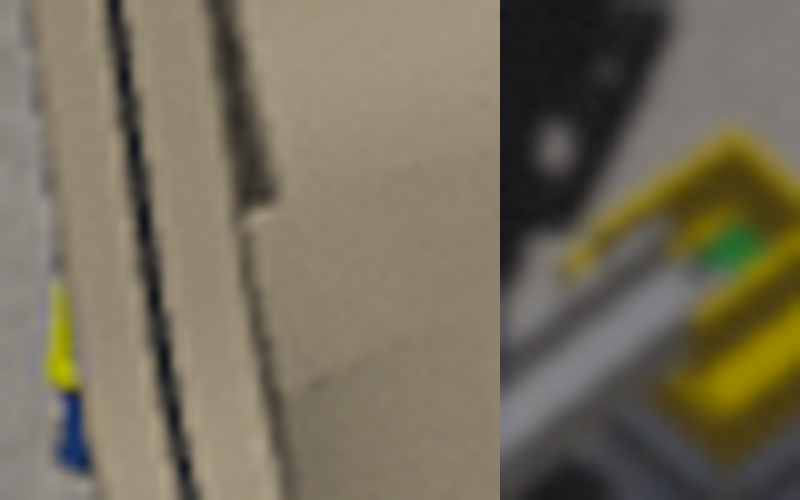

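Scene crop: the nose sits between the guard walls, with the green opening at about (347,195) still partly shut. Force rise is ~5.1 N, so ~4.3 mm sunk. I press 3 mm more.

```bash
python3 -m inch '[[[0,0.001,0.01],[0,0,0]],[[0,0.002,0.02],[0,0,0]],[[0,0.003,0.03],[0,0,0]],[[0,0.003,0.035],[0,0,0]],[[0,0.003,0.0375],[0,0,0]],[[0,0.003,0.0375],[0,0,0]],[[0,0.003,0.0375],[0,0,0]],[[0,0.003,0.0375],[0,0,0]],[[0,0.003,0.0375],[0,0,0]],[[0,0.003,0.0375],[0,0,0]]]' | grep -E "pos|ft"
python3 - <<'E'
from h import *
for i in range(4): manip.camera("scene"); N=nose()
g=cv2.inRange
p=np.array([0,.096,.0287])
t0=N[1]
for th in (.1,.2,.3,.4,.5): 
    r=R.from_rotvec([th,0,0]).as_matrix(); print(th, round(th/.7854,4), ((p-r@p)/.08).round(4))
E
```

```text
position: [0.5014, 0.042, 0.1575]
ft_force: [-0.8, -1.8, 3.3]
t 23.6 nose [0.5127 0.1343 0.1202] tilt 0.0902 F [ 0.53 -1.18  4.16] tau [ 0.06 -0.08  0.  ] grip 0.269
t 23.65 nose [0.5127 0.1344 0.1202] tilt 0.0902 F [-0.2  -2.56  3.8 ] tau [ 0.01 -0.02  0.  ] grip 0.265
t 23.7 nose [0.5126 0.1344 0.1202] tilt 0.0902 F [-1.1  -2.21  3.73] tau [0.05 0.05 0.01] grip 0.264
t 23.75 nose [0.5127 0.1344 0.1202] tilt 0.0902 F [-1.62 -1.35  4.07] tau [0.03 0.07 0.  ] grip 0.267
0.1 0.1273 [ 0.      0.0418 -0.118 ]
0.2 0.2546 [ 0.      0.0952 -0.2313]
0.3 0.382 [ 0.      0.1596 -0.3386]
0.4 0.5093 [ 0.      0.2344 -0.439 ]
0.5 0.6366 [ 0.      0.3189 -0.5314]
```

Force rise is about 6.6 N, so ~7.3 mm sunk: open. I tip by 0.2 rad about the nose.

```bash
python3 -m inch '[[[0,0.0074,-0.0239],[0.0255,0,0]],[[0,0.0153,-0.0477],[0.0509,0,0]],[[0,0.0237,-0.0713],[0.0764,0,0]],[[0,0.0325,-0.0948],[0.1019,0,0]],[[0,0.0418,-0.118],[0.1273,0,0]],[[0,0.0516,-0.1411],[0.1528,0,0]],[[0,0.0618,-0.164],[0.1783,0,0]],[[0,0.0725,-0.1867],[0.2037,0,0]],[[0,0.0836,-0.2091],[0.2292,0,0]],[[0,0.0952,-0.2313],[0.2546,0,0]]]' | grep -E "pos|ft"
python3 - <<'E'
from h import *
for i in range(4): s=manip.camera("scene"); N=nose()
cv2.imwrite("pics/tip.png",cv2.resize(s[150:270,260:380],(600,600),interpolation=2)[:,:,::-1])
E
```

```text
position: [0.5025, 0.0513, 0.1753]
ft_force: [0.6, -2.2, 2.7]
t 24.8 nose [0.5125 0.135  0.1201] tilt 0.2931 F [ 0.2  -2.54  3.12] tau [-0.33 -0.12 -0.08] grip 0.266
t 24.85 nose [0.5126 0.1348 0.1201] tilt 0.2916 F [ 0.27 -1.43  3.49] tau [ 0.25 -0.16 -0.02] grip 0.27
t 24.9 nose [0.5127 0.1348 0.1201] tilt 0.2904 F [-0.4  -0.64  3.76] tau [ 0.45 -0.06 -0.02] grip 0.268
t 24.95 nose [0.5126 0.1347 0.1202] tilt 0.2897 F [-0.69 -0.46  2.8 ] tau [ 0.61 -0.04 -0.03] grip 0.272
```

View pics/tip.png

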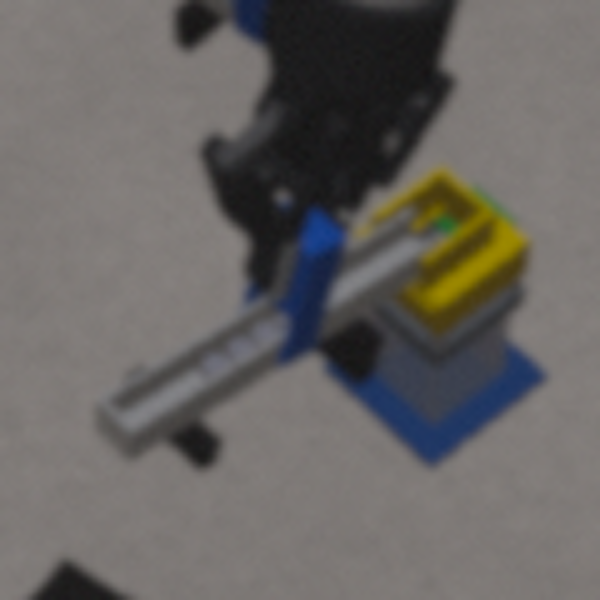

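Picture: the four balls are rolling at (205–270,360–330) towards the nose, and the shutter has come out beyond the end wall. Force is slightly down, so I press ~1.2 mm more while they roll, then tip a little more.

```bash
python3 -m inch '[[[0,0.002,0.006],[0,0,0]],[[0,0.0035,0.012],[0,0,0]],[[0,0.0043,0.0144],[0,0,0]],[[0,0.0043,0.0144],[0,0,0]],[[0,0.0043,0.0144],[0,0,0]],[[0,0.0043,0.0144],[0,0,0]],[[0,0.0043,0.0144],[0,0,0]],[[0,0.0043,0.0144],[0,0,0]],[[0,0.0043,0.0144],[0,0,0]],[[0,0.0043,0.0144],[0,0,0]]]' | grep -E "pos|ft"
python3 - <<'E'
from h import *
for i in range(3): s=manip.camera("scene"); N=nose()
out=np.zeros((600,800,3),np.uint8); out[:,:600]=cv2.resize(s[150:270,260:380],(600,600),interpolation=2)
out[:400,600:]=cv2.resize(s[180:220,335:355],(200,400),interpolation=2)
cv2.imwrite("pics/tip2.png",out[:,:,::-1])
E
```

```text
position: [0.5024, 0.0508, 0.174]
ft_force: [-1.1, -2.6, 4.4]
t 26.0 nose [0.5126 0.134  0.119 ] tilt 0.2907 F [-0.98 -4.86  3.97] tau [-0.21  0.07 -0.01] grip 0.27
t 26.05 nose [0.5126 0.134  0.119 ] tilt 0.2906 F [ 0.13 -3.21  4.61] tau [-0.28  0.03  0.  ] grip 0.265
t 26.1 nose [0.5126 0.134  0.119 ] tilt 0.2906 F [-0.54 -2.88  4.16] tau [-0.3   0.07  0.01] grip 0.269
```

View pics/tip2.png

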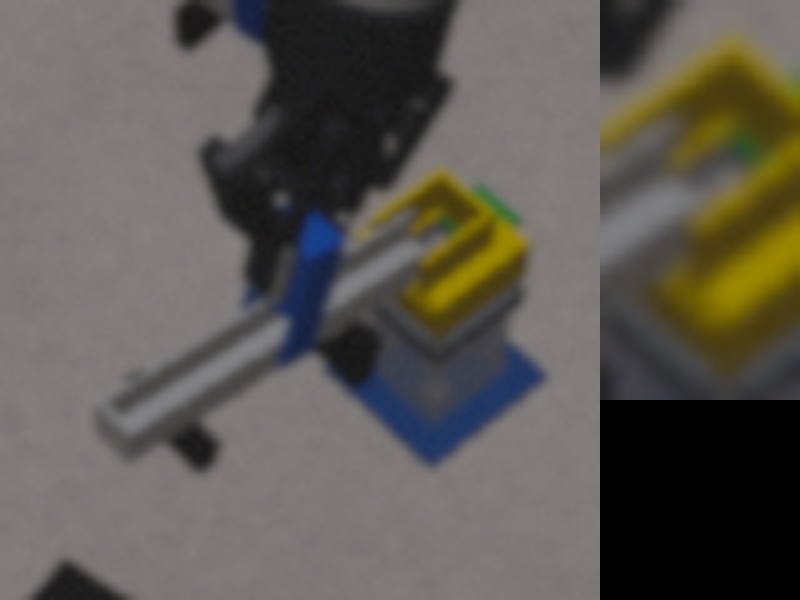

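The trough is empty now and the shutter is well out. I tip a little more to make sure, then check the receiver numerically.

```bash
python3 -m inch '[[[0,0.0074,-0.0239],[0.0255,0,0]],[[0,0.0153,-0.0477],[0.0509,0,0]],[[0,0.0237,-0.0713],[0.0764,0,0]],[[0,0.0325,-0.0948],[0.1019,0,0]],[[0,0.0418,-0.118],[0.1273,0,0]],[[0,0.0516,-0.1411],[0.1528,0,0]],[[0,0.0671,-0.1753],[0.191,0,0]],[[0,0.0671,-0.1753],[0.191,0,0]],[[0,0.0671,-0.1753],[0.191,0,0]],[[0,0.0671,-0.1753],[0.191,0,0]]]' | grep -E "pos|ft"
python3 - <<'E'
from h import *
for i in range(4): s=manip.camera("scene"); N=nose()
cv2.imwrite("pics/s5.png",s[:,:,::-1])
a=cv2.imread("pics/p0.png")
c=np.array([.5145,.1475])
for z in(.012,.03,.05,.07,.09):
    u,v=proj("scene",[*c,z]).round().astype(int); print(z,u,v,[ (int(a[v,x].mean()),int(s[v,x].mean())) for x in range(u-12,u+13,3)])
E
```

```text
position: [0.5037, 0.0611, 0.1858]
ft_force: [-0.6, 0.8, 3.7]
t 27.15 nose [0.5126 0.1352 0.1191] tilt 0.4386 F [-1.03  1.48  4.4 ] tau [ 0.98  0.06 -0.03] grip 0.27
t 27.2 nose [0.5127 0.1352 0.1191] tilt 0.4385 F [-0.53  2.38  5.06] tau [ 1.01  0.11 -0.01] grip 0.271
t 27.25 nose [0.5127 0.1352 0.1192] tilt 0.4386 F [-0.33  2.    4.25] tau [1.14 0.1  0.03] grip 0.267
t 27.3 nose [0.5127 0.1351 0.1192] tilt 0.4387 F [-0.55  2.91  4.54] tau [1.2  0.07 0.04] grip 0.265
0.012 347 221 [(32, 55), (65, 66), (65, 67), (55, 57), (51, 51), (58, 58), (66, 66), (70, 66), (69, 69)]
0.03 347 217 [(55, 32), (64, 63), (53, 53), (66, 66), (63, 60), (70, 68), (53, 53), (62, 61), (71, 70)]
0.05 347 213 [(65, 34), (59, 56), (72, 69), (59, 54), (51, 54), (54, 51), (66, 62), (68, 67), (54, 55)]
0.07 347 208 [(83, 71), (69, 62), (63, 64), (72, 66), (94, 90), (85, 90), (60, 64), (53, 51), (65, 59)]
0.09 348 204 [(128, 87), (97, 70), (68, 69), (51, 51), (60, 50), (91, 81), (93, 95), (69, 80), (52, 55)]
```

Run:
```python
from h import *
a=cv2.imread("pics/p0.png")[178:243,318:368];b=cv2.imread("pics/s5.png")[178:243,318:368]
d=cv2.absdiff(a,b)*3
o=np.hstack([cv2.resize(x,(266,346),interpolation=cv2.INTER_CUBIC) for x in(a,b,d)])
g=lambda x:cv2.convertScaleAbs(cv2.resize(x[20:50],(399,240),interpolation=cv2.INTER_CUBIC),alpha=2)
o=np.vstack([o,np.hstack([g(a),g(b)])[:,:798]])
cv2.imwrite("pics/rcv.png",o)
```

```text
(no output)
```

View pics/rcv.png

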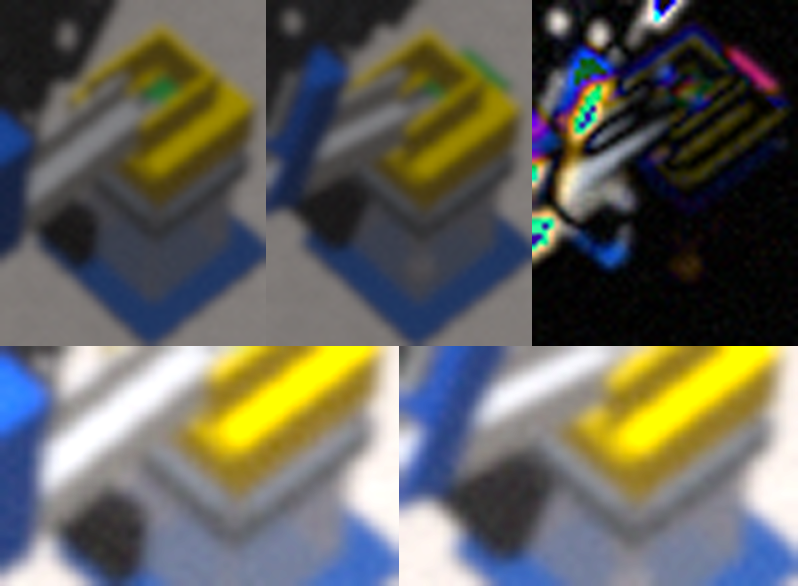

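The receiver shows one clear ball blob at about (347,228). The others are uncertain, so I look closer numerically.

Run:
```python
from h import *
S=np.mean([manip.camera("scene").astype(float) for i in range(6)],0); np.save("S6.npy",S)
a=cv2.imread("pics/scene0.png")[:,:,::-1].astype(float)
D=(S-a).mean(2)
print("diff receiver rows208-238 cols330-364"); 
for v in range(206,238,2): print(v,D[v:v+2,328:368].reshape(2,20,2).mean((0,2)).round().astype(int).tolist())
N,t,m=nose()
print("hole",[proj("scene",[.5145,.1475,z]).round(1).tolist() for z in(.11,.12)])
print("R-G-B around hole")
for v in range(184,200): print(v,[("%d,%d,%d"%tuple(S[v,u])) for u in range(338,356,2)])
# trough ball spots: along chute from nose, ball centre ~9.5mm above underside
o=manip.get_obs();p=np.array(o["position"])
for k in(8,23,38,53,75,100,140,170):
    sl=.135; loc=np.array([0,.096-.001*k*np.cos(sl)-.0095*np.sin(sl),.0287+.001*k*np.sin(sl)-.0095*np.cos(sl)])
    u,v=proj("scene",p+m@loc); ui,vi=int(round(u)),int(round(v)); print("ball at",k,(round(u,1),round(v,1)),S[vi-1:vi+2,ui-1:ui+2].mean((0,1)).round().tolist())
```

```text
diff receiver rows208-238 cols330-364
206 [-19, 0, 12, 4, 5, 12, 16, 10, -7, -13, -2, 13, 23, 18, 4, -3, -4, -1, 3, 4]
208 [-41, -22, 7, 3, -2, -4, 5, 9, 5, 12, 19, 22, 12, 1, -7, -7, -1, 3, 4, 4]
210 [-49, -50, -30, -4, 1, -2, -6, 2, 15, 20, 21, 8, -2, -6, -5, -1, 1, 4, 4, 5]
212 [-67, -82, -71, -32, -5, 1, -1, -5, 2, 7, 2, -4, -6, -2, 1, 1, 2, 4, 6, 5]
214 [-87, -90, -74, -44, -20, -2, 2, -1, -3, -3, -5, -4, -1, 1, 1, 1, 4, 5, 5, 5]
216 [-90, -80, -58, -40, -17, 0, 2, 3, 2, -2, -1, 1, 2, 1, 2, 2, 4, 4, 5, 5]
218 [-73, -50, -40, -30, -6, 1, 2, 1, 1, 1, 2, 2, 3, 3, 2, 3, 2, 3, 5, 5]
220 [-45, -34, -35, -17, 0, 3, 2, 2, 3, 2, 3, 2, 4, 2, 2, 2, 2, 3, 3, 4]
222 [-23, -32, -28, -7, 2, 3, 2, 2, 4, 5, 4, 4, 3, 2, 3, 2, 2, 2, 3, 3]
224 [-5, -13, -7, 0, 3, 2, 2, 1, 4, 5, 4, 3, 2, 2, 3, 3, 2, 2, 2, 3]
226 [2, 1, 2, 2, 3, 2, 2, 4, 7, 11, 9, 3, 2, 2, 3, 2, 2, 2, 3, 3]
228 [4, 2, 2, 3, 2, 2, 3, 2, 7, 11, 9, 3, 1, 3, 2, 3, 3, 2, 4, 5]
230 [5, 5, 4, 2, 2, 3, 2, 3, 4, 5, 4, 3, 2, 3, 3, 3, 2, 3, 5, 5]
232 [5, 5, 4, 3, 2, 3, 3, 2, 2, 3, 3, 2, 2, 2, 2, 3, 4, 5, 5, 5]
234 [5, 5, 6, 4, 3, 3, 2, 2, 3, 3,
[... 2084 characters left out ...]
99 ['108,108,109', '121,121,124', '120,120,122', '105,103,101', '114,105,70', '127,112,34', '105,90,13', '79,66,16', '78,64,15']
ball at 8 (np.float64(342.8), np.float64(197.4)) [98.0, 95.0, 89.0]
ball at 23 (np.float64(338.5), np.float64(199.5)) [117.0, 116.0, 119.0]
ball at 38 (np.float64(334.1), np.float64(201.7)) [118.0, 117.0, 120.0]
ball at 53 (np.float64(329.6), np.float64(203.9)) [109.0, 110.0, 115.0]
ball at 75 (np.float64(322.9), np.float64(207.2)) [24.0, 38.0, 74.0]
ball at 100 (np.float64(315.1), np.float64(211.0)) [117.0, 117.0, 119.0]
ball at 140 (np.float64(302.2), np.float64(217.4)) [115.0, 115.0, 117.0]
ball at 170 (np.float64(292.1), np.float64(222.3)) [115.0, 115.0, 117.0]
```

Run:
```python
from h import *
S=np.load("S6.npy"); a=cv2.imread("pics/p0.png")[:,:,::-1].astype(float); tp=cv2.imread("pics/tip2.png")
def prof(I,N,t,h):
    y=1.449; ax=np.array([np.cos(y),np.sin(y),0]); f=t-.135
    d=-(ax*np.cos(f)-np.array([0,0,np.sin(f)])); n=ax*np.sin(f)+np.array([0,0,np.cos(f)])
    out=[]
    for k in range(-12,196,4):
        u,v=proj("scene",np.array(N)+d*k*1e-3+n*h); out.append(int(cv2.getRectSubPix(I.astype(np.float32).mean(2),(1,1),(float(u),float(v)))[0,0]))
    return out
for h in(.006,.0095,.013,.017):
    print(h,"p0 ",prof(a,[.5126,.1344,.1232],.0902,h)); print(h,"now",prof(S,[.5127,.1351,.1191],.439,h))
```

```text
0.006 p0  [63, 66, 75, 92, 113, 125, 127, 128, 128, 128, 128, 128, 129, 129, 130, 130, 130, 131, 128, 119, 95, 59, 43, 42, 41, 43, 61, 103, 127, 131, 131, 131, 131, 131, 131, 126, 117, 113, 112, 104, 109, 114, 110, 103, 110, 113, 107, 103, 112, 115, 114, 89]
0.006 now [80, 86, 89, 92, 104, 115, 122, 121, 123, 123, 123, 123, 123, 125, 124, 123, 115, 98, 76, 52, 42, 41, 46, 61, 86, 109, 121, 125, 127, 126, 125, 127, 126, 126, 127, 127, 127, 127, 126, 128, 126, 127, 127, 127, 126, 127, 126, 126, 124, 111, 100, 97]
0.0095 p0  [65, 66, 66, 83, 103, 120, 124, 126, 126, 124, 125, 126, 125, 125, 126, 128, 128, 127, 126, 116, 90, 58, 43, 41, 41, 42, 53, 92, 121, 129, 129, 128, 128, 129, 129, 125, 118, 112, 111, 102, 105, 111, 109, 103, 108, 112, 109, 102, 110, 114, 113, 96]
0.0095 now [64, 70, 77, 80, 85, 100, 114, 117, 119, 118, 119, 119, 119, 120, 119, 120, 113, 96, 73, 54, 43, 42, 46, 56, 80, 105, 116, 120, 122, 120, 121, 121, 120, 123, 122, 123, 124, 123, 123, 124, 123, 123, 124, 122, 122, 123, 122, 122, 122, 117, 106, 99]
0.013 p0  [67, 71, 69, 76, 93, 108, 115, 118, 119, 116, 116, 119, 
[... 215 characters left out ...]
73, 75, 81, 93, 102, 105, 104, 104, 104, 104, 105, 104, 104, 100, 88, 67, 50, 43, 42, 47, 52, 66, 90, 103, 106, 106, 105, 106, 105, 105, 106, 107, 108, 110, 109, 109, 109, 108, 108, 108, 107, 107, 107, 106, 106, 106, 108, 109, 102]
0.017 p0  [66, 73, 74, 73, 84, 92, 100, 102, 105, 103, 100, 103, 104, 103, 101, 105, 105, 103, 102, 98, 77, 51, 41, 41, 40, 42, 45, 58, 87, 103, 107, 105, 103, 106, 105, 104, 103, 103, 106, 100, 92, 97, 105, 98, 95, 100, 101, 94, 98, 103, 104, 104]
0.017 now [53, 61, 69, 72, 75, 75, 76, 79, 83, 84, 84, 84, 83, 84, 83, 82, 79, 72, 59, 46, 41, 43, 47, 53, 56, 68, 81, 84, 86, 85, 85, 85, 84, 85, 85, 85, 87, 87, 86, 87, 86, 86, 86, 85, 85, 85, 84, 84, 84, 84, 96, 106]
```

Run:
```python
from h import *
S=np.load("S6.npy"); a=cv2.imread("pics/scene0.png")[:,:,::-1].astype(float)
D=(S[:,:,0]-S[:,:,2])-(a[:,:,0]-a[:,:,2])
print("dR-B; cols 332..362")
for v in range(208,240): print(v,cv2.GaussianBlur(D,(3,3),0)[v,332:364].round().astype(int).tolist())
print("S gray"); 
for v in range(214,238,2): print(v,["%d,%d,%d"%tuple(S[v,u]) for u in range(336,362,2)])
for dx in(-14,0,14):
  for dy in(-14,0,14): print(dx,dy,proj("scene",[.5145+dx*1e-3,.1475+dy*1e-3,.0155]).round(1))
```

```text
dR-B; cols 332..362
208 [5, 8, 9, 8, 6, 5, 7, 10, 16, 23, 25, 18, 8, 4, 8, 13, 20, 31, 43, 49, 48, 39, 28, 20, 19, 22, 23, 21, 17, 11, 6, 2]
209 [3, 5, 7, 6, 6, 9, 15, 21, 25, 29, 30, 28, 24, 26, 31, 36, 42, 48, 50, 44, 33, 24, 20, 20, 23, 24, 20, 14, 9, 4, 2, 0]
210 [0, 1, 3, 3, 3, 6, 12, 20, 25, 29, 31, 33, 35, 39, 45, 50, 54, 52, 43, 30, 21, 19, 21, 23, 23, 19, 12, 7, 3, 1, 0, 0]
211 [-3, -2, 0, 0, 1, 2, 6, 13, 20, 27, 31, 33, 36, 40, 45, 47, 45, 38, 28, 21, 21, 24, 24, 22, 17, 11, 6, 2, 0, -1, 0, 0]
212 [-4, -3, -1, -1, 0, 0, 2, 6, 12, 20, 26, 30, 33, 34, 34, 31, 27, 22, 21, 23, 26, 26, 22, 15, 9, 5, 2, 0, -1, -1, 0, 0]
213 [-5, -3, -1, 0, 1, 0, 0, 2, 5, 11, 19, 25, 29, 30, 26, 20, 17, 19, 23, 27, 26, 21, 14, 8, 4, 1, 0, -1, -1, -1, -1, 0]
214 [-4, -2, 0, 2, 2, 1, 0, 0, 2, 5, 10, 18, 25, 29, 26, 22, 21, 25, 26, 24, 19, 13, 7, 3, 1, 0, -1, -1, -1, -1, -1, 0]
215 [-2, 1, 3, 4, 3, 1, 0, 0, 0, 1, 4, 10, 19, 26, 29, 28, 29, 28, 24, 16, 10, 5, 2, 0, 0, 0, -1, -1, -1, -1, 0, 0]
216 [6, 8, 7, 5, 2, 1, 0, 0, 0, 0, 1, 4, 11, 19, 25, 29, 29, 24, 17, 9, 4, 1, 0, 0, 0, 0, -1, -1, -1, -1, 0, 0
[... 4210 characters left out ...]
2,55,99', '36,56,98']
232 ['38,57,97', '31,54,99', '32,55,99', '40,57,94', '54,62,84', '61,64,76', '56,63,81', '44,58,91', '34,55,96', '31,54,99', '32,55,99', '41,58,98', '77,81,99']
234 ['79,83,99', '39,57,96', '30,54,99', '32,55,99', '37,57,96', '49,59,88', '42,57,92', '32,54,98', '31,55,98', '33,55,97', '52,65,97', '91,92,103', '121,117,116']
236 ['115,112,112', '78,82,97', '38,57,96', '31,55,99', '31,55,99', '32,55,99', '32,55,100', '30,54,98', '35,56,99', '58,68,95', '100,99,105', '124,120,118', '128,123,120']
-14 -14 [339.1 221.2]
-14 0 [342.5 217.8]
-14 14 [345.9 214.4]
0 -14 [343.2 224. ]
0 0 [346.6 220.6]
0 14 [350.  217.3]
14 -14 [347.4 226.9]
14 0 [350.8 223.5]
14 14 [354.2 220.1]
```

Colour differences show blobs at (347,228), (347,223) and (352,220): several balls are in the receiver, and the trough profile is flat (empty). I lift straight up, back off, level out, and check the hole from the top view.

```bash
python3 -m inch '[[[0,-0.005,-0.01],[0,0,0]],[[0,-0.014,-0.03],[0,0,0]],[[0,-0.033,-0.07],[0,0,0]],[[0,-0.066,-0.14],[0,0,0]],[[0,-0.104,-0.22],[0,0,0]],[[0,-0.146,-0.31],[0,0,0]],[[0,-0.188,-0.4],[0,0,0]],[[0,-0.226,-0.48],[0,0,0]],[[0,-0.254,-0.54],[0,0,0]],[[0,-0.266,-0.566],[0,0,0]]]' | grep -E "pos|ft"
python3 -m inch '[[[0,-0.08,0.02],[-0.05,0,0]],[[0,-0.17,0.06],[-0.1,0,0]],[[0,-0.27,0.1],[-0.16,0,0]],[[0,-0.37,0.14],[-0.22,0,0]],[[0,-0.47,0.18],[-0.28,0,0]],[[0,-0.57,0.22],[-0.34,0,0]],[[0,-0.67,0.26],[-0.4,0,0]],[[0,-0.77,0.29],[-0.46,0,0]],[[0,-0.85,0.32],[-0.52,0,0]],[[0,-0.92,0.34],[-0.559,0,0]]]' | grep -E "pos|ft"
python3 - <<'E'
from h import *
nose(); to([.505,-.177,.0687])
F=[]
t=np.mean([manip.camera("top").astype(float) for i in range(4)],0)
cv2.imwrite("pics/t6.png",t[:,:,::-1])
a=cv2.imread("pics/t2.png")[:,:,::-1].astype(float)
D=np.abs(t-a).mean(2)
for v in range(226,260,2): print(v,D[v:v+2,248:300].reshape(2,26,2).mean((0,2)).round().astype(int).tolist())
E
```

```text
position: [0.5038, 0.0604, 0.2365]
ft_force: [-0.6, -0.5, -1.5]
position: [0.4936, -0.0198, 0.243]
ft_force: [-0.6, 0.5, -2.1]
t 29.6 nose [0.5056 0.0755 0.2145] tilt -0.0027 F [-0.56  0.52 -2.15] tau [-0.01  0.07 -0.01] grip 0.269
shares [-0.383 -1.938  2.174] tooly yaw 1.4459 pos [ 0.4936 -0.0198  0.243 ] z [ 0.002  0.003 -1.   ] F [-0.56  0.52 -2.15] q [-0.64  0.01  0.6   1.81 -0.01  1.32  1.41]
226 [2, 1, 2, 2, 1, 2, 1, 2, 1, 1, 1, 1, 2, 2, 2, 1, 1, 1, 1, 2, 2, 1, 2, 2, 2, 1]
228 [1, 1, 2, 2, 2, 2, 1, 2, 1, 2, 1, 1, 2, 2, 1, 1, 2, 2, 1, 3, 2, 1, 2, 2, 1, 3]
230 [3, 1, 3, 1, 2, 2, 2, 2, 2, 2, 1, 1, 2, 2, 2, 1, 1, 2, 2, 2, 2, 2, 2, 1, 2, 1]
232 [2, 1, 1, 2, 1, 2, 3, 2, 1, 2, 4, 3, 2, 1, 2, 2, 2, 1, 2, 1, 3, 1, 2, 2, 2, 2]
234 [1, 2, 2, 1, 1, 1, 2, 2, 2, 3, 2, 1, 1, 2, 2, 2, 1, 2, 2, 1, 3, 1, 2, 5, 7, 7]
236 [3, 2, 1, 2, 2, 2, 2, 2, 1, 2, 2, 1, 2, 2, 2, 1, 1, 1, 2, 2, 2, 2, 2, 20, 30, 20]
238 [1, 2, 1, 1, 2, 2, 2, 1, 1, 3, 2, 1, 2, 1, 1, 2, 2, 1, 2, 1, 2, 2, 1, 7, 11, 11]
240 [1, 2, 1, 1, 1, 2, 1, 2, 1, 2, 1, 2, 1, 2, 2, 1, 1, 2, 3, 1, 1, 2, 2, 5, 11, 11]
242 [2, 2, 1, 1, 2, 1, 1, 2, 2, 1, 2, 2, 2, 2, 1, 2, 1, 2, 1, 1, 2, 1, 2, 8, 10, 12]
244 [2, 2, 1, 1, 2, 1, 2, 2, 1, 2, 1, 2, 2, 2, 2, 1, 2, 3, 1, 2, 2, 2, 2, 7, 8, 14]
246 [2, 1, 1, 1, 1, 1, 2, 2, 1, 2, 1, 2, 1, 1, 2, 1, 1, 1, 2, 1, 3, 2, 6, 8, 9, 11]
248 [1, 2, 2, 1, 2, 2, 2, 1, 2, 2, 2, 2, 2, 1, 1, 2, 1, 3, 2, 1, 2, 1, 13, 26, 23, 17]
250 [2, 2, 2, 1, 1, 2, 2, 2, 2, 2, 2, 2, 2, 2, 1, 2, 1, 2, 3, 2, 2, 2, 1, 5, 4, 10]
252 [2, 1, 1, 1, 2, 2, 1, 2, 2, 2, 1, 2, 2, 2, 2, 3, 2, 2, 2, 2, 1, 2, 2, 2, 2, 2]
254 [2, 2, 2, 1, 1, 1, 1, 2, 1, 2, 1, 2, 1, 1, 2, 1, 1, 2, 1, 2, 2, 2, 2, 2, 2, 2]
256 [2, 2, 1, 2, 1, 3, 2, 1, 2, 2, 2, 2, 2, 1, 2, 2, 2, 2, 3, 2, 2, 2, 2, 1, 2, 1]
258 [2, 1, 2, 1, 2, 2, 2, 2, 1, 2, 1, 1, 1, 2, 3, 1, 1, 2, 1, 2, 1, 2, 2, 2, 2, 2][ WARN:0@0.841] global loadsave.cpp:1063 imwrite_ Unsupported depth image for selected encoder is fallbacked to CV_8U.
```

The head is clean (no ball on deck or guard) and the trough is empty. I return to the mat.

```bash
python3 -m inch '[[[-0.01,-0.05,0.01],[0,0,0]],[[-0.03,-0.14,0.04],[0,0,0]],[[-0.05,-0.25,0.08],[0,0,0]],[[-0.07,-0.36,0.12],[0,0,0]],[[-0.09,-0.47,0.16],[0,0,0]],[[-0.11,-0.58,0.2],[0,0,0]],[[-0.13,-0.69,0.24],[0,0,0]],[[-0.15,-0.8,0.27],[0,0,0]],[[-0.17,-0.9,0.29],[0,0,0]],[[-0.19,-0.97,0.3],[0,0,0]]]' | grep -E "pos|ft"
python3 -m inch '[[[-0.02,-0.1,0.05],[0,0,-0.02]],[[-0.04,-0.2,0.12],[0,0,-0.05]],[[-0.06,-0.3,0.2],[0,0,-0.08]],[[-0.08,-0.42,0.28],[0,0,-0.11]],[[-0.1,-0.54,0.36],[0,0,-0.14]],[[-0.12,-0.66,0.44],[0,0,-0.17]],[[-0.14,-0.77,0.52],[0,0,-0.2]],[[-0.16,-0.86,0.58],[0,0,-0.22]],[[-0.18,-0.93,0.63],[0,0,-0.235]],[[-0.19,-0.97,0.65],[0.0034,0,-0.242]]]' | grep -E "pos|ft"
python3 - <<'E'
from h import *
to([.505,-.177,.0705]);nose()
S=np.mean([manip.camera("scene").astype(float) for i in range(6)],0); a=cv2.imread("pics/scene0.png")[:,:,::-1].astype(float)
D=cv2.GaussianBlur((S[:,:,0]-S[:,:,2])-(a[:,:,0]-a[:,:,2]),(3,3),0)
for v in range(208,236): print(v,D[v,332:364].round().astype(int).tolist())
E
```

```text
position: [0.4998, -0.0971, 0.2186]
ft_force: [-0.3, -0.3, -1.9]
position: [0.5054, -0.1757, 0.1665]
ft_force: [0.2, 0.4, -2.2]
shares [ 0.006 -0.011  1.201] tooly yaw 1.6394 pos [ 0.5054 -0.1757  0.1665] z [-0.001 -0.004 -1.   ] F [ 0.18  0.37 -2.16] q [-0.4   0.21  0.73  1.82 -0.15  1.17  2.02]
t 31.8 nose [ 0.4988 -0.08    0.1374] tilt 0.0041 F [ 0.18  0.37 -2.16] tau [0.01 0.01 0.01] grip 0.266
208 [0, 0, 1, 1, 0, 0, 1, 1, 1, 2, 3, 3, 3, 3, 5, 4, 4, 4, 3, 2, 2, 2, 3, 2, 2, 1, 1, 0, 0, 0, 0, 0]
209 [0, 1, 1, 0, 0, 0, 0, 0, 1, 1, 2, 2, 2, 2, 3, 3, 3, 3, 2, 1, 1, 2, 2, 2, 1, 1, 0, 0, 0, 0, 0, 0]
210 [0, 0, 0, 0, 0, 0, 0, 0, 0, 1, 2, 2, 1, 1, 2, 2, 3, 3, 2, 2, 1, 1, 1, 1, 1, 0, 0, 0, 0, 0, 0, 0]
211 [0, 0, 0, 0, 0, 0, 0, 0, 0, 1, 1, 2, 1, 1, 2, 2, 3, 3, 2, 2, 2, 1, 0, 0, 0, 0, 0, 0, 0, 0, 0, 0]
212 [0, 0, 0, 1, 0, 0, 0, 0, 0, 0, 0, 1, 1, 1, 1, 2, 2, 1, 1, 1, 1, 0, 0, 0, 0, 0, 0, 0, 0, 0, 0, 0]
213 [0, 0, 1, 1, 1, 0, 0, 0, 0, 0, -1, 0, 0, 1, 1, 1, 1, 1, 1, 0, 0, 0, 0, 0, 0, 0, 0, -1, -1, 0, 0, 0]
214 [0, 0, 0, 1, 1, 1, 0, 0, 0, 0, -1, 0, 1, 2, 2, 1, 2, 1, 0, 0, 0, 0, 0, 0, 0, 0, 0, -1
[... 1757 characters left out ...]
-1, -1, -1, 0, 2, 5, 7, 8, 10, 9, 6, 2, 0, -1, -1, -1, -1, -1, -1, -2, -1, -1, -1, -1, -1]
231 [0, -1, -1, -2, -2, -2, -2, -1, -1, -1, 0, 0, 1, 3, 4, 5, 4, 2, 1, -1, -1, -1, -1, -2, -1, -1, -2, -1, -1, -1, -1, 0]
232 [0, 0, -1, -1, -2, -2, -2, -2, -2, -2, -1, -1, -1, 0, 1, 2, 1, 0, -1, -2, -2, -1, -1, -2, -2, -1, -1, -1, 0, 0, 0, 0]
233 [0, 0, 0, -1, -1, -2, -2, -2, -2, -2, -1, -1, -1, 0, 0, 0, 0, -1, -1, -2, -2, -2, -2, -2, -2, -2, -2, -1, 0, 0, 0, 0]
234 [0, 0, 0, 0, -1, -1, -2, -2, -3, -2, -2, -1, 0, 0, -1, -1, -2, -2, -1, -1, -1, -2, -2, -2, -1, -1, -1, -1, 0, 0, 0, 0]
235 [0, 0, 1, 0, 0, 0, -1, -2, -2, -2, -2, -2, -1, -1, -1, -1, -2, -2, -2, -1, -1, -1, -2, -1, -1, -1, 0, 0, 0, 0, 0, 0]
```

Four separate blobs are now visible in the receiver: (347,228), (346,223), (352,220) and (345,215). I lower the chute onto the mat.

```bash
python3 -m inch '[[[0,0,0.06],[0,0,0]],[[0,0,0.15],[0,0,0]],[[0,0,0.26],[0,0,0]],[[0,0,0.38],[0,0,0]],[[0,0,0.5],[0,0,0]],[[0,0,0.62],[0,0,0]],[[0,0,0.74],[0,0,0]],[[0,0,0.85],[0,0,0]],[[0,0,0.94],[0,0,0]],[[0,0,1],[0,0,0]]]' | grep -E "pos|ft"
python3 -m inch '[[[0,0,0.05],[0,0,0]],[[0,0,0.1],[0,0,0]],[[0,0,0.14],[0,0,0]],[[0,0,0.17],[0,0,0]],[[0,0,0.19],[0,0,0]],[[0,0,0.2],[0,0,0]],[[0,0,0.205],[0,0,0]],[[0,0,0.21],[0,0,0]],[[0,0,0.213],[0,0,0]],[[0,0,0.213],[0,0,0]]]' | grep -E "pos|ft"
python3 -m inch '[[[0,0,0.003],[0,0,0]],[[0,0,0.006],[0,0,0]],[[0,0,0.009],[0,0,0]],[[0,0,0.009],[0,0,0]],[[0,0,0.009],[0,0,0]],[[0,0,0.009],[0,0,0]],[[0,0,0.009],[0,0,0]],[[0,0,0.009],[0,0,0]],[[0,0,0.009],[0,0,0]],[[0,0,0.009],[0,0,0]]]' | grep -E "pos|ft"
```

```text
position: [0.5053, -0.1754, 0.0861]
ft_force: [-0.2, 0.1, -1.4]
position: [0.5055, -0.1755, 0.0698]
ft_force: [-0.3, 0.2, -2.5]
position: [0.5055, -0.1755, 0.0691]
ft_force: [-0.4, -0.2, -2.4]
```

```bash
python3 -m inch '[[[0,0,0.003],[0,0,0]],[[0,0,0.006],[0,0,0]],[[0,0,0.009],[0,0,0]],[[0,0,0.01],[0,0,0]],[[0,0,0.01],[0,0,0]],[[0,0,0.01],[0,0,0]],[[0,0,0.01],[0,0,0]],[[0,0,0.01],[0,0,0]],[[0,0,0.01],[0,0,0]],[[0,0,0.01],[0,0,0]]]' | grep -E "pos|ft"
```

```text
position: [0.5056, -0.1757, 0.0688]
ft_force: [-2.4, -0.4, 6.0]
```

Contact (+8 N on the mat). I release slowly, then rise clear.

```bash
python3 -m inch '[[[0,0,0],[0,0,0]],[[0,0,0],[0,0,0]],[[0,0,0],[0,0,0]],[[0,0,0],[0,0,0]],[[0,0,0],[0,0,0]],[[0,0,0],[0,0,0]],[[0,0,0],[0,0,0]],[[0,0,0],[0,0,0]],[[0,0,0],[0,0,0]],[[0,0,0],[0,0,0]]]' 0.45 20 | grep -E "pos|ft|gr"
python3 -m inch '[[[0,0,0],[0,0,0]],[[0,0,0],[0,0,0]],[[0,0,0],[0,0,0]],[[0,0,0],[0,0,0]],[[0,0,0],[0,0,0]],[[0,0,0],[0,0,0]],[[0,0,0],[0,0,0]],[[0,0,0],[0,0,0]],[[0,0,0],[0,0,0]],[[0,0,0],[0,0,0]]]' 0.9 | grep -E "pos|ft|gr"
python3 -m inch '[[[0,0,-0.03],[0,0,0]],[[0,0,-0.1],[0,0,0]],[[0,0,-0.2],[0,0,0]],[[0,0,-0.3],[0,0,0]],[[0,0,-0.42],[0,0,0]],[[0,0,-0.54],[0,0,0]],[[0,0,-0.66],[0,0,0]],[[0,0,-0.78],[0,0,0]],[[0,0,-0.9],[0,0,0]],[[0,0,-1],[0,0,0]]]' | grep -E "pos|ft|gr"
python3 -m inch '[[[0,0.1,-0.1],[0,0,0]],[[0,0.2,-0.2],[0,0,0]],[[0,0.3,-0.3],[0,0,0]],[[0.1,0.4,-0.4],[0,0,0]],[[0.2,0.5,-0.5],[0,0,0]],[[0.4,0.6,-0.6],[0,0,0]],[[0.6,0.7,-0.7],[0,0,0]],[[0.8,0.8,-0.8],[0,0,0]],[[0.9,0.9,-0.9],[0,0,0]],[[1,1,-0.95],[0,0,0]]]' | grep -E "pos|ft|gr"
python3 - <<'E'
from h import *
s=manip.camera("scene");t=manip.camera("top")
cv2.imwrite("pics/sf.png",s[:,:,::-1]);cv2.imwrite("pics/tf.png",t[:,:,::-1])
for n,im in(("scene",s),("top",t)):
    m=mask(im,(105,150,60),(125,255,255));k=cv2.connectedComponentsWithStats(m)
    print(n,[(ce.round(1).tolist(),int(st[4])) for st,ce in zip(k[2][1:],k[3][1:]) if st[4]>60])
print("expected handle top px scene",proj("scene",[.5055,-.1757,.103]),"top",proj("top",[.5055,-.1757,.103]))
u,v=[c for c,a in [(ce,0) for st,ce in zip(k[2][1:],k[3][1:]) if st[4]>60] if abs(c[0]-437)<20 and abs(c[1]-247)<20][0]
print(onz("top",u,v,.103))
E
```

```text
position: [0.5055, -0.1754, 0.0683]
ft_force: [-0.6, -0.3, 0.1]
grip_width: 0.451
grasp_force: 0.0
position: [0.5054, -0.1755, 0.0683]
ft_force: [0.7, 0.7, 0.0]
grip_width: 0.896
grasp_force: 0.0
position: [0.5056, -0.1752, 0.1492]
ft_force: [-0.1, -0.4, 0.7]
grip_width: 0.898
grasp_force: 0.0
position: [0.4198, -0.0997, 0.225]
ft_force: [0.6, -0.2, 0.5]
grip_width: 0.891
grasp_force: 0.0
scene [([241.2, 23.8], 100), ([311.5, 140.4], 123), ([414.4, 151.9], 224), ([346.5, 230.2], 210), ([157.4, 270.4], 155), ([252.7, 294.5], 236), ([20.0, 439.1], 3436)]
top [([565.6, 71.8], 1159), ([137.9, 231.0], 573), ([286.3, 251.1], 345), ([436.6, 241.2], 109), ([257.0, 260.3], 70), ([209.6, 356.0], 230)]
expected handle top px scene [251.04340817 289.11653253] top [437.83279722 246.40461217]
[ 0.51545983 -0.17360646  0.103     ]
```

The handle sits where expected in the scene view, (252.7,294.5), with the same offset as at the start. The chute is standing and released, and the bystanders have not moved.

```bash
python3 -c "
from workcell import manip
print(manip.hand_in())"
```

```text
the job is handed in; nothing more can be done
None
```

The job is handed in, with no verdict returned: colour differences show all four balls in the receiver, pressing force was about 7 N where I read it, the empty chute stands released on its mat, the jar has not moved, and the rack and tip box were never approached.

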